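Clamp a batch of heatsinks in the bonding jig

ROBOT

A 6-joint arm with a two-finger parallel gripper is mounted at the origin on the work surface. World frame = base frame: x ahead of the robot, y to its left, z up, the work surface at z = 0. Lengths are in mm, angles in rad, forces in N, time in s.
With the tool pointing down it reaches from about 350 to 875 mm from the base axis. Payload 4.2 kg.
Tool frame: the origin (TCP) lies midway between the tips of the shut fingers; the grasp point (between the pads) lies 19 mm behind it; y points along the fingers, x is the direction in which the jaws open and shut, and the axes are right-handed (so a half turn about y gives the same grasp; the last joint's range is limited). The gripper opens to 85 mm and grips with 20 to 120 N. Pads are 22 mm wide; open, the fingers measure 114 mm over their backs; the gripper's body (76 mm by 85 mm) begins 54 mm behind the grasp point. The pads swing forward as they close: fully open they stand 13 mm farther back than shut.
Start: joints at [-0.883, 0.385, 0.008, 0, -1.194, -0.259], TCP at [259.875, -568.388, 231.312] pointing down, gripper open.
Joint ranges: [-3.14, 3.14], [-1.21, 2.06], [-1.07, 1.41], [-3.16, 2.05], [-2.99, -0.16], [-3.1, 3.1]. Speed limits (rad/s): [2.79, 2.79, 3.14, 3.14, 3.14, 3.14].

INTERFACE

Orientations are given as a unit quaternion [x, y, z, w].
In Python, from bench import read_state, get_image, job_done gives the robot as it stands.
- The arm moves only by the tool play_rows, never from a script. Its argument "series" is a list of rows, each a list of 7 numbers: the shift along the tool's x, y, z in m, then the turn, a rotation vector about the tool's x, y, z in rad, then the finger opening in m, from 0 to 0.0854. In form: [[x, y, z, wx, wy, wz, claw], ...]. A call has 1 to 10 rows; each row shifts and turns the pose as measured when the row begins, along the tool's axes as they then stand; what a row does not reach is not made up. A row lasts 1/10 s, in which the tool goes at most 50 mm and 8.59 degrees, less where a joint would pass 70% of its speed; a pose out of reach is approached as far as the arm can. A call with a gripper value outside its range is refused whole. The fingers move at their own pace and stop on an object; the grip force is fixed at half the most. Time passes only in rows, so rows that do not move let the fingers close. It gives the time, the measured TCP pose, the force and the opening at its end, in the units of the state.
- read_state(): the state, without advancing time (a new reading comes with each control period).
- get_image(name): name is "scene" or "top" or "wrist"; returns a dict with "color" (480x640x3 uint8, red, green, blue), "intrinsics" (3x3 intrinsics, pixels), "D" ([k1, k2, p1, p2, k3] as OpenCV has them; the pictures are not rectified), "origin" and "orientation" of the camera in the world. Camera axes: x right, y down, z forward; pixel columns grow to the right and rows downward; lengths in mm; the calibration is good to about 2 mm. A picture is of the moment at which its call begins. There is no depth.
- job_done(): hands the job in, once; it reports no verdict.
The state is a dict: "clock": time; "joints": joint angles; "joint_vel": joint speeds; "joint_efforts": joint torques, N m; "position": TCP position; "ee_rot": TCP orientation; "contact_force": force on the tool from outside, world axes, zero at the start; "wrist_torque": the same for the moment, N m; "gripper_width": finger opening in mm.
Only numpy, scipy, OpenCV 4.12 (cv2) and the standard library are available. Lean on these libraries where they do the work, as an engineer would, in place of code of your own. Each camera call takes 0.05 s, during which the arm holds its last target. There are 200 camera calls.

TASK

Uncover the bonding jig: lift the blue dust cover by its orange tab so that it tips up while its other long edge still rests on the jig, then take it off and lay it flat on the dark rubber pad, tab up and lengthwise with the pad. Stand every heatsink that is there upright, fins up, side by side on the jig's bed with its fins running along the fence, and then turn the tension knob clockwise until the jaw holds them all against the fence and the dial needle stands in the green. Leave the spool, the bottle and the meter alone.

Things in the scene. Friction and masses are not known exactly. Their poses are not given: they have to be found in the camera images.
- bed (a point): Jig, fixed to the bench: centre of its bed floor, 8 mm above the bench, z up. The bed is a shallow tray, 212 mm (its x) by 48 mm (its y) inside, walls 6 mm thick rising 12 mm above the floor. The +y wall is the fence (inner face at y = +24 mm). Painted lines mark five places 42 mm wide, centred at x = -84, -42, 0, 42, 84 mm
- jaw_face (a point): Middle of the face of the sprung steel jaw (204 mm long, its top 7.5 mm above the bed floor), inside the tray along its -y wall. It moves to the jig's +y as the knob is tightened; with the knob at 0 it is 40 mm from the fence
- drive_top (a point): Centre of the top of the grey drive box, part of the jig on the -y side of the bed: 160 mm (x) by 78 mm (y), 20 mm high, centre 85 mm from the bed's middle; it carries the knob (at x = +40 mm) and, sliding over it with the jaw carriage, the dial
- knob_grip (a point): Tension knob, turning about the vertical: a point on its axis 57 mm above the bench, where it is gripped. The grip is an upright bar 46 mm long (this point's x), 14 mm thick (this point's y), from 34 to 64 mm above the bench, on a round flange of 24 mm radius whose top is 34 mm above the bench. The point turns with the knob
- knob (a joint): Angle of the tension knob (rad), 0 = fully slack, grows as it is turned clockwise seen from above, to 5.6 at most. Each radian moves the jaw 4 mm towards the fence until the jaw meets the parts; after that it compresses the jaw's spring (1.2 N per mm). It stays where it is left; turning takes 0.1 to 0.15 N m
- needle (a joint): Dial needle (rad), driven by the compression of the jaw spring, 0.25 rad per mm: 0 = no pressure. It turns clockwise seen from above. The green sector of the dial runs from 1.28 to 1.72 rad (its middle 1.5), the red tick is at 2.4
- dial (a point): Centre of the face of the white dial, 25 mm above the bench, 30 mm in radius, which rides with the jaw's carriage (4 mm per rad of the knob, to the jig's +y; at knob 0 it is at x = -40, y = -92 mm from the bed's middle); red needle, points to the jig's -x at 0; green sector a quarter turn clockwise from there, towards the fence
- cover_mid (a point): Blue dust cover: centre of its plate, 226 mm (x) by 66 mm (y), 4 mm thick (this point is mid-thickness). Below the plate a flat plug 204 x 40 mm, 3 mm deep, sits inside the walls of the jig's bed. At the start the plate rests loose on top of the bed's walls, axes along those of the jig. 120 g
- cover_tab (a point): Centre of the cover's orange grip tab, an upright block 30 mm (x) by 10 mm (y) by 24 mm high standing on the plate, at the cover's +y long edge (26 mm from the middle line, 14 mm above the mid-plane of the plate)
- cover_back (a point): Middle of the lower edge of the cover's other long side (y = -33 mm), at the plate's underside
- pad_top (a point): Dark rubber pad fixed on the bench for the cover: centre of its top, 4 mm above the bench, 280 mm (x) by 120 mm (y). The flat cover's plate centre then lies 5 mm above this point
- sink0_mid (a point): Finned aluminium heatsink no. 1: its centre. 34 mm (x) by 30 mm (y) by 38 mm high (z, fins up), 70 g. Solid base 10 mm thick, fins running along x. Solid for gripping on all sides; gripped across its y faces it fits between fence and jaw. Starts upright on the bench; may be absent
- sink1_mid (a point): Finned aluminium heatsink no. 2: its centre. 34 mm (x) by 30 mm (y) by 38 mm high (z, fins up), 70 g. Solid base 10 mm thick, fins running along x. Solid for gripping on all sides; gripped across its y faces it fits between fence and jaw. Starts upright on the bench; may be absent
- sink2_mid (a point): Finned aluminium heatsink no. 3: its centre. 34 mm (x) by 30 mm (y) by 38 mm high (z, fins up), 70 g. Solid base 10 mm thick, fins running along x. Solid for gripping on all sides; gripped across its y faces it fits between fence and jaw. Starts upright on the bench; may be absent
- sink3_mid (a point): Finned aluminium heatsink no. 4: its centre. 34 mm (x) by 30 mm (y) by 38 mm high (z, fins up), 70 g. Solid base 10 mm thick, fins running along x. Solid for gripping on all sides; gripped across its y faces it fits between fence and jaw. Starts upright on the bench; may be absent
- sink4_mid (a point): Finned aluminium heatsink no. 5: its centre. 34 mm (x) by 30 mm (y) by 38 mm high (z, fins up), 70 g. Solid base 10 mm thick, fins running along x. Solid for gripping on all sides; gripped across its y faces it fits between fence and jaw. Starts upright on the bench; may be absent
- spool_c (a point): Bystander: steel-grey solder spool, 54 mm across, 50 mm high, standing on the bench; its centre
- flux_c (a point): Bystander: clear bottle with red cap, 44 mm across, 100 mm high; its centre
- meter_c (a point): Bystander: orange multimeter lying flat, 150 x 78 x 32 mm; its centre
Not all that is in view belongs to the job. What is shaped like the part that bears sink4_mid but brown or red is not meant.

How it is judged:
By the outcome, as a careful person would: the job done as asked, in the order asked, and still so for the second after the job is handed in, with the robot touching nothing.
Of sink0, sink1, sink2, sink3, sink4 only 3 to 5 are there at a start; the rules pass over those that are not, and their reading is None.
At some moment in a run one of sink0, sink1, sink2, sink3, sink4 may be knocked a few centimetres aside while the robot is not near it.
Once in a run the grip may slacken for a moment while it holds something.
It also fails if it takes over 210 s, if anything falls off the work surface, if the arm or the gripper's body presses on something with over 40 N, if the wrist force passes 120 N, or if a joint passes its speed limit or range.

## Working session

There is one attempt and no reset: what is moved stays moved. The work goes in short steps, Python scripts to look and compute and a tool call to move; the robot and the scene stay as the last step left them, time stands still between calls to the robot, and variables do not carry over. Pictures are saved under pics/ and viewed, about 12 in all and at most 16, crops included, and the job is handed in when it is done.

Besides the shell and the picture viewer there is one more tool, called after "Call:" in YAML: its name, and indented under it one key for each argument. play_rows: Moves the arm, as the interface text tells. Its arguments: {"type":"object","properties":{"series":{"type":"array","items":{"type":"array","items":{"type":"number"}}}},"required":["series"]}

```bash
mkdir -p pics; ls; cat > h.py <<'E'
import numpy as np, cv2
from bench import read_state, get_image, job_done
from scipy.spatial.transform import Rotation as R
def snap(name,fn=None):
    g=get_image(name)
    if fn: cv2.imwrite('pics/'+fn,g['color'][:,:,::-1])
    return g
def cast(g,uv,z):
    "pixels -> world points on plane z"
    uv=np.array(uv,float).reshape(-1,1,2)
    n=cv2.undistortPoints(uv,np.array(g['intrinsics'],float),np.array(g['D'],float)).reshape(-1,2)
    d=R.from_quat(g['orientation']).apply(np.c_[n,np.ones(len(n))]) if np.shape(g['orientation'])==(4,) else np.c_[n,np.ones(len(n))]@np.array(g['orientation']).T
    o=np.array(g['origin'],float)
    return o+d*((z-o[2])/d[:,2])[:,None]
def proj(g,P):
    r=R.from_quat(g['orientation']) if np.shape(g['orientation'])==(4,) else R.from_matrix(g['orientation'])
    ri=r.inv(); t=-ri.apply(g['origin'])
    return cv2.projectPoints(np.array(P,float).reshape(-1,3),ri.as_rotvec(),t,np.array(g['intrinsics'],float),np.array(g['D'],float))[0].reshape(-1,2)
E
python3 - <<'E'
from h import *
for n in ('top','scene'):
    g=snap(n,n+'0.png'); print(n,g['origin'],g['orientation'],g['intrinsics'],g['D'])
print(read_state())
E
```

```text
pics
top [ 251.07649805    6.62467527 1593.47621447] [ 0.70562963 -0.70285117  0.06430141 -0.06286801] [[609.45545503   0.         316.00866646]
 [  0.         609.45545503 236.67778572]
 [  0.           0.           1.        ]] [-0.02896615  0.          0.          0.          0.        ]
scene [1100.27230336   38.49649428  943.23235284] [ 0.6408135   0.71159089 -0.20937706 -0.19788306] [[495.37851476   0.         325.51400935]
 [  0.         495.37851476 234.97955241]
 [  0.           0.           1.        ]] [-0.088875  0.        0.        0.        0.      ]
{'clock': 0.1, 'joints': array([-8.83379705e-01,  3.85506304e-01,  6.75709101e-03, -4.22144360e-04,
       -1.19398812e+00, -2.58622816e-01]), 'joint_vel': array([ 5.52028450e-05, -2.00367519e-03,  3.88030477e-03,  2.35085385e-03,
       -4.56269889e-05, -2.25123671e-04]), 'joint_efforts': array([-3.39271473e-04, -3.93320274e+01,  1.88930047e+01,  4.19796467e+00,
       -2.59241373e-03,  6.04066770e-06]), 'position': array([ 259.67004864, -567.93497264,  230.3146744 ]), 'ee_rot': array([ 0.38160908,  0.5952444 , -0.59455857, -0.38282989]), 'contact_force': array([ 0.19269803,  0.32034747, -0.2209066 ]), 'wrist_torque': array([ 0.04245165,  0.05186929, -0.0111401 ]), 'gripper_width': 85.61078622520431}
```

View pics/top0.png

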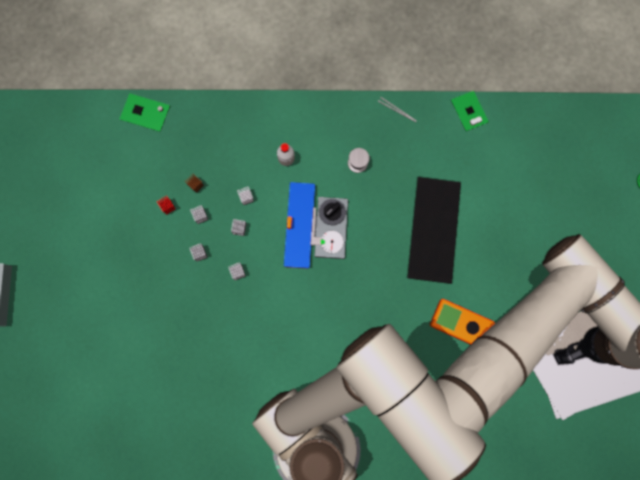

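View pics/scene0.png

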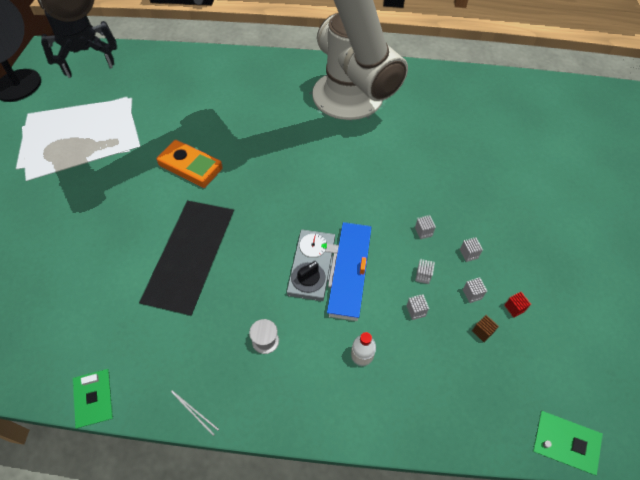

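The top view shows five grey finned blocks at px (199,214), (246,195), (238,227), (198,252), (237,271). The brown (195,183) and red (166,205) ones are decoys. The cover is at (300,226) with its tab on the left (290,223), the knob at (332,211), the dial at (332,242) and the pad at (435,230). The scene view agrees. Jig +x points up in the top image, roughly world +x.

```bash
cat >> h.py <<'E'
def blobs(g,mask,z,amin=20,amax=1e9):
    out=[]
    cs,_=cv2.findContours(mask.astype(np.uint8),cv2.RETR_EXTERNAL,cv2.CHAIN_APPROX_NONE)
    for c in cs:
        if not amin<=cv2.contourArea(c)<=amax: continue
        w=cast(g,c.reshape(-1,2),z)[:,:2].astype(np.float32)
        (cx,cy),(a,b),t=cv2.minAreaRect(w)
        if a<b: a,b,t=b,a,t+90
        t=(t+90)%180-90
        px=c.reshape(-1,2).mean(0)
        out.append((px.round(0),round(cx,1),round(cy,1),round(a,1),round(b,1),round(t,1)))
    return out
def masks(g):
    c=g['color']; h=cv2.cvtColor(c,cv2.COLOR_RGB2HSV); H,S,V=h[...,0],h[...,1],h[...,2]
    return dict(blue=(H>100)&(H<125)&(S>150)&(V>80),orange=(H>5)&(H<18)&(S>150)&(V>120),dark=(V<45),grey=(S<45)&(V>75))
E
python3 - <<'E'
from h import *
for n in ('top','scene'):
    g=snap(n); m=masks(g)
    for k,z in (('blue',24),('orange',44),('dark',4),('grey',38)):
        for b in blobs(g,m[k],z,12,8000):
            if 100<b[1]<900 and -350<b[2]<450: print(n,k,*b)
g=get_image('wrist');print(g['origin'],R.from_quat(g['orientation']).as_matrix().round(3),g['intrinsics'])
s=read_state();print(s['position'],R.from_quat(s['ee_rot']).as_matrix().round(3))
E
```

```text
top blue [299. 225.] 570.1 47.9 227.7 69.5 -3.5
top orange [289. 222.] 570.3 75.5 23.9 7.8 0.7
top dark [278. 396.] 130.0 98.4 43.8 5.8 -61.6
top dark [361. 338.] 272.8 -112.6 125.3 14.6 -53.8
top dark [333. 211.] 610.4 -38.6 43.9 42.8 0.1
top dark [434. 230.] 562.4 -310.3 273.7 113.8 -7.2
top grey [237. 271.] 444.0 207.5 38.7 33.7 22.3
top grey [198. 252.] 492.6 309.1 40.3 34.9 20.4
top grey [238. 227.] 559.3 207.1 38.7 34.8 -9.3
top grey [199. 214.] 592.5 310.3 42.3 33.6 27.8
top grey [330. 227.] 559.9 -29.6 158.5 87.9 -3.7
top grey [245. 196.] 643.3 189.5 41.3 33.6 22.6
top grey [358. 160.] 742.0 -108.2 66.6 55.9 -0.3
top grey [285. 155.] 754.2 85.9 54.7 45.5 6.2
top grey [397. 109.] 882.7 -215.3 107.8 11.5 56.4
scene blue [350. 270.] 569.5 49.6 228.5 66.6 -3.4
scene orange [363. 265.] 573.8 75.5 34.7 7.9 -4.8
scene dark [307. 274.] 589.1 -39.6 47.8 46.2 12.5
scene dark [187. 258.] 563.6 -309.0 273.3 114.5 -7.0
scene grey [363. 350.] 759.3 88.0 57.3 45.1 -3.4
scene grey [264. 336.] 749.3 -104.6 72.1 53.8 23.3
scene grey [343. 317.] 693.4 44.1 56.3 5.7 86.5
scene grey [417. 307.] 654.9 191.5 47.5 41.3 20.2
scene grey [474. 290.] 604.3 310.6 47.6 46.2 -64.9
scene grey [425. 270.] 570.9 207.2 55.1 33.4 -8.1
scene grey [471. 249.] 504.9 308.6 50.5 48.6 21.6
scene grey [313. 266.] 577.9 -27.1 163.2 87.1 -3.5
scene grey [425. 227.] 456.6 208.4 53.4 45.4 22.2
[ 198.04877857 -596.95932317  374.26922471] [[-0.416  0.877  0.243]
 [ 0.91   0.4    0.112]
 [ 0.001  0.267 -0.964]] [[389.68149234   0.         319.41924068]
 [  0.         389.68149234 240.70461038]
 [  0.           0.           1.        ]]
[ 259.77978233 -568.17406977  230.78467867] [[-0.416 -0.001 -0.91 ]
 [ 0.91   0.001 -0.416]
 [ 0.001 -1.     0.   ]]
```

Cover centre is about (570, 48.5) and the jig yaw about −3.5°. The tab is near (571.5, 75), and the pad is at (563, −310) with yaw −7°. I'll move above the tab with the jaws along jig y.

Call:
play_rows:
  series:
    - [0, 0, 0, 0, 0.12, 0, 0.085]
    - [0, 0, 0, 0, 0.12, 0, 0.085]
    - [0, 0, 0, 0, 0.12, 0, 0.085]
    - [0, 0, 0, 0, 0.13, 0, 0.085]
    - [0, 0, 0, 0, 0, 0, 0.085]

```text
clock: 0.75
position: [259.5, -567.6, 229.7]
ee_rot: [-0.518, -0.48, 0.479, 0.521]
contact_force: [0.2, -0.0, 0.5]
gripper_width: 85.0
```

Call:
play_rows:
  series:
    - [0.042, 0.005, -0.017, 0, 0, 0, 0.05]
    - [0.042, 0.005, -0.017, 0, 0, 0, 0.05]
    - [0.042, 0.005, -0.017, 0, 0, 0, 0.05]
    - [0.042, 0.005, -0.017, 0, 0, 0, 0.05]
    - [0.042, 0.005, -0.017, 0, 0, 0, 0.05]
    - [0.042, 0.005, -0.017, 0, 0, 0, 0.05]
    - [0.042, 0.005, -0.017, 0, 0, 0, 0.05]
    - [0.042, 0.005, -0.017, 0, 0, 0, 0.05]

```text
clock: 1.55
position: [422.6, -236.2, 188.3]
ee_rot: [0.516, 0.484, -0.483, -0.516]
contact_force: [1.2, 0.3, 0.3]
gripper_width: 49.8
```

```bash
cat >> h.py <<'E'
def plan(xyz,ang):
    "remaining turn about tool y, then shift in tool axes once turned (tool down, tool x at world angle ang deg)"
    s=read_state(); M=R.from_quat(s['ee_rot']).as_matrix(); p=s['position']
    a=np.radians(ang); X=np.array([np.cos(a),np.sin(a),0]); Y=np.array([0,0,-1.]); T=np.c_[X,Y,np.cross(X,Y)]
    rv=R.from_matrix(M.T@T).as_rotvec(); d=T.T@(np.array(xyz)-p)
    print('t',round(s['clock'],2),'pos',p.round(1),'xang',round(np.degrees(np.arctan2(M[1,0],M[0,0])),2),'turn',rv.round(4),'shift',d.round(1),'|%.0f|'%np.linalg.norm(d),'F',s['contact_force'].round(1),'w',round(s['gripper_width'],1))
E
python3 -c "
from h import *
plan((571.5,74.5,150),86.5)"
```

```text
t 1.55 pos [ 422.6 -236.2  188.3] xang 86.26 turn [ 0.001  -0.0042  0.0002] shift [ 319.2   38.3 -129.6] |347| F [1.2 0.3 0.3] w 49.8
```

Call:
play_rows:
  series:
    - [0.04, 0.005, -0.016, 0, 0, 0, 0.05]
    - [0.04, 0.005, -0.016, 0, 0, 0, 0.05]
    - [0.04, 0.005, -0.016, 0, 0, 0, 0.05]
    - [0.04, 0.005, -0.016, 0, 0, 0, 0.05]
    - [0.04, 0.005, -0.016, 0, 0, 0, 0.05]
    - [0.04, 0.005, -0.016, 0, 0, 0, 0.05]
    - [0.04, 0.005, -0.016, 0, 0, 0, 0.05]
    - [0.04, 0.005, -0.016, 0, 0, 0, 0.05]
    - [0, 0, 0, 0, 0, 0, 0.05]

```text
clock: 2.45
position: [573.7, 95.8, 148.5]
ee_rot: [0.509, 0.495, -0.491, -0.505]
contact_force: [0.2, 0.4, -0.7]
gripper_width: 49.9
```

```bash
python3 - <<'E'
from h import *
plan((571.5,74.5,150),86.5)
g=snap('wrist','w1.png'); m=masks(g)
for k,z in (('blue',24),('orange',46)):
    for b in blobs(g,m[k],z,100): print(k,*b)
plan((571.5,74.5,150),86.5)
E
```

```text
t 2.45 pos [573.7  95.8 148.5] xang 88.38 turn [0.0069 0.0327 0.0006] shift [-21.4  -1.5   0.9] |22| F [ 0.2  0.4 -0.7] w 49.9
blue [254. 209.] 570.9 47.2 226.4 66.5 -3.4
orange [286. 235.] 570.7 73.8 32.6 9.8 -3.2
t 2.5 pos [572.5  94.1 148.6] xang 88.28 turn [0.0055 0.0311 0.0001] shift [-19.7  -1.4  -0.2] |20| F [-0.9 -0.4 -0.3] w 50.1
```

View pics/w1.png

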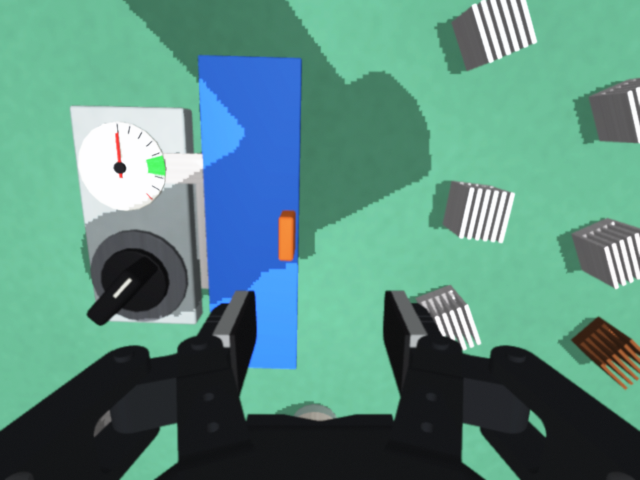

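Wrist view: tab at px (286,235), giving (570.7, 73.8), with the cover at yaw −3.4°, consistent. The dial needle is at zero. I'll centre and descend.

Call:
play_rows:
  series:
    - [-0.02, 0.005, 0, 0, 0.031, 0, 0.05]
    - [0, 0.03, 0, 0, 0, 0, 0.05]
    - [0, 0.03, 0, 0, 0, 0, 0.05]
    - [0, 0.02, 0, 0, 0, 0, 0.05]
    - [0, 0, 0, 0, 0, 0, 0.05]

```text
clock: 3.0
position: [570.5, 66.0, 62.5]
ee_rot: [0.517, 0.486, -0.482, -0.514]
contact_force: [-0.4, -0.2, 0.2]
gripper_width: 50.1
```

```bash
python3 - <<'E'
from h import *
plan((571,74,29),86.5)
E
```

```text
t 3.0 pos [570.5  66.   62.5] xang 86.35 turn [ 0.0065 -0.0026  0.0006] shift [ 8.  33.5 -0. ] |34| F [-0.4 -0.2  0.2] w 50.1
```

Call:
play_rows:
  series:
    - [0.008, 0.01, 0, 0, 0, 0, 0.05]
    - [0, 0.01, 0, 0, 0, 0, 0.05]
    - [0, 0.01, 0, 0, 0, 0, 0.05]
    - [0, 0, 0, 0, 0, 0, 0.05]
    - [0, 0, 0, 0, 0, 0, 0.05]

```text
clock: 3.5
position: [572.6, 72.1, 33.5]
ee_rot: [0.518, 0.487, -0.48, -0.514]
contact_force: [-1.2, -0.3, -0.6]
gripper_width: 50.5
```

```bash
python3 - <<'E'
from h import *
plan((571,74,29),86.5)
E
```

```text
t 3.5 pos [572.6  72.1  33.5] xang 86.25 turn [ 0.011  -0.0044  0.002 ] shift [1.8 4.5 1.7] |5| F [-1.2 -0.3 -0.6] w 50.5
```

Call:
play_rows:
  series:
    - [0.002, 0.003, 0.001, 0.011, 0, 0, 0.05]
    - [0, 0.001, 0, 0, 0, 0, 0.02]
    - [0, 0, 0, 0, 0, 0, 0.0]
    - [0, 0, 0, 0, 0, 0, 0.0]
    - [0, 0, 0, 0, 0, 0, 0.0]
    - [0, 0, 0, 0, 0, 0, 0.0]
    - [0, 0, 0, 0, 0, 0, 0.0]

```text
clock: 4.2
position: [572.7, 75.1, 30.7]
ee_rot: [-0.516, -0.485, 0.482, 0.516]
contact_force: [0.0, -0.2, -0.7]
gripper_width: 8.2
```

```bash
python3 - <<'E'
from h import *
plan((571,74,29),86.5)
g=snap('wrist','w2.png')
E
```

```text
t 4.2 pos [572.7  75.1  30.7] xang 86.31 turn [ 0.002  -0.0033  0.0034] shift [-1.2  1.7  1.6] |3| F [ 0.  -0.2 -0.7] w 8.2
```

View pics/w2.png

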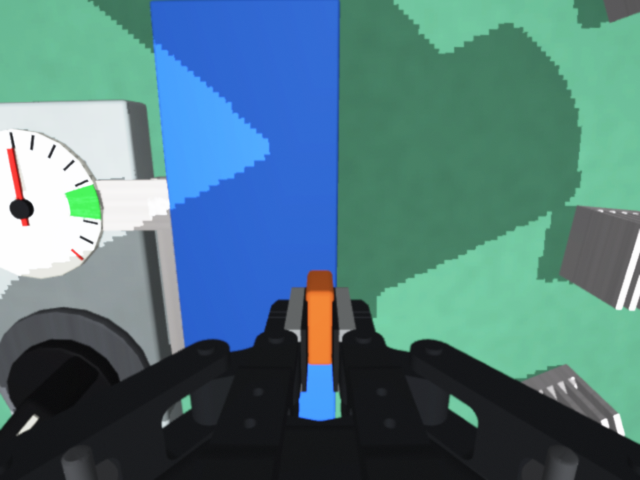

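The tab is gripped between the pads. Next I'll tip the cover about its back edge, pivot at tool (−57, +11) mm.

Call:
play_rows:
  series:
    - [-0.0008, -0.0039, 0, 0, 0, -0.07, 0]
    - [-0.0008, -0.0039, 0, 0, 0, -0.07, 0]
    - [-0.0008, -0.0039, 0, 0, 0, -0.07, 0]
    - [0, 0, 0, 0, 0, 0, 0]

```text
clock: 4.65
position: [572.9, 72.1, 43.4]
ee_rot: [-0.459, -0.539, 0.425, 0.564]
contact_force: [0.4, 0.2, -0.6]
gripper_width: 8.3
```

```bash
cat >> h.py <<'E'
def pivot():
    s=read_state(); M=R.from_quat(s['ee_rot']).as_matrix(); p=s['position']
    Jy=np.array([.061,.998,0]); piv=p+M@np.array([-58.5,10.7,0])
    w0=np.array([572.7,75.1,30.7])-58.5*Jy+[0,0,-10.7]
    print('tilt',round(np.degrees(np.arctan2(M[2,0],M[:2,0]@Jy[:2])),1),'pivot drift jig y',round((piv-w0)@Jy,1),'z',round((piv-w0)[2],1),'x',round((piv-w0)[0],1),s['contact_force'].round(1),s['position'].round(1),round(s['gripper_width'],1))
E
python3 -c "
from h import *
pivot()"
```

```text
tilt 12.6 pivot drift jig y 0.8 z 0.2 x 0.5 [ 0.4  0.2 -0.6] [572.9  72.1  43.4] 8.3
```

Call:
play_rows:
  series:
    - [-0.0009, -0.0039, 0, 0, 0, -0.07, 0]
    - [-0.0009, -0.0039, 0, 0, 0, -0.07, 0]
    - [-0.0009, -0.0039, 0, 0, 0, -0.07, 0]
    - [-0.0009, -0.0039, 0, 0, 0, -0.07, 0]
    - [-0.0009, -0.0039, 0, 0, 0, -0.07, 0]
    - [-0.0009, -0.0039, 0, 0, 0, -0.07, 0]
    - [0, 0, 0, 0, 0, 0, 0]
    - [0, 0, 0, 0, 0, 0, 0]

```text
clock: 5.45
position: [571.0, 57.1, 61.7]
ee_rot: [-0.335, -0.623, 0.299, 0.641]
contact_force: [0.4, 0.3, -1.1]
gripper_width: 8.5
```

```bash
python3 -c "
from h import *
pivot()
a=snap('scene')['color'][200:340,270:430,::-1]; b=snap('wrist')['color'][:,:,::-1]
cv2.imwrite('pics/t1.png',np.hstack([cv2.resize(a,(457,400)),cv2.resize(b,(343,400))]))"
```

```text
tilt 36.7 pivot drift jig y -0.1 z -1.9 x -0.4 [ 0.4  0.3 -1.1] [571.   57.1  61.7] 8.5
```

View pics/t1.png

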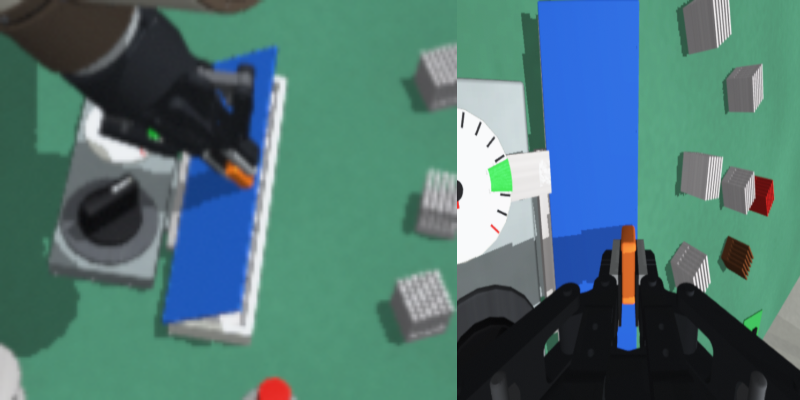

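The scene crop shows the cover tipped about 37° with its back edge on the jig wall. Now I'll lift and level it.

Call:
play_rows:
  series:
    - [0.006, -0.008, 0, 0, 0, 0, 0]
    - [0.012, -0.016, 0, 0, 0, 0, 0]
    - [0.018, -0.024, 0, 0, 0, 0, 0]
    - [0.018, -0.024, 0, 0, 0, 0, 0]
    - [0.012, -0.016, 0, 0, 0, 0.05, 0]
    - [0, 0, 0, 0, 0, 0.12, 0]
    - [0, 0, 0, 0, 0, 0.12, 0]
    - [0, 0, 0, 0, 0, 0.12, 0]
    - [0, 0, 0, 0, 0, 0.12, 0]
    - [0, 0, 0, 0, 0, 0.1, 0]

```text
clock: 6.55
position: [569.4, 64.9, 185.8]
ee_rot: [0.517, 0.486, -0.489, -0.507]
contact_force: [-0.1, -0.8, -0.8]
gripper_width: 8.5
```

```bash
python3 -c "
from h import *
plan((566.3,-283.7,150),82.9)"
```

```text
t 6.55 pos [569.4  64.9 185.8] xang 87.19 turn [ 0.0081  0.075  -0.0136] shift [-346.3   35.8  -40. ] |350| F [-0.1 -0.8 -0.8] w 8.5
```

Call:
play_rows:
  series:
    - [0, 0, 0, 0.008, 0.075, -0.013, 0]
    - [-0.02, 0, -0.002, 0, 0, 0, 0]
    - [-0.035, 0, -0.004, 0, 0, 0, 0]
    - [-0.04, 0, -0.005, 0, 0, 0, 0]
    - [-0.04, 0, -0.005, 0, 0, 0, 0]
    - [-0.04, 0.002, -0.005, 0, 0, 0, 0]
    - [-0.04, 0.004, -0.005, 0, 0, 0, 0]
    - [-0.04, 0.01, -0.005, 0, 0, 0, 0]
    - [-0.035, 0.01, -0.004, 0, 0, 0, 0]
    - [-0.02, 0.01, -0.003, 0, 0, 0, 0]

```text
clock: 7.55
position: [569.5, -252.0, 159.2]
ee_rot: [0.529, 0.476, -0.472, -0.521]
contact_force: [0.1, 0.7, 0.2]
gripper_width: 8.3
```

Call:
play_rows:
  series:
    - [-0.01, 0, 0, 0, 0, 0, 0]
    - [0, 0, 0, 0, 0, 0, 0]

```text
clock: 7.75
position: [566.1, -265.4, 158.5]
ee_rot: [0.529, 0.474, -0.471, -0.523]
contact_force: [0.4, -0.2, -0.8]
gripper_width: 8.4
```

```bash
python3 -c "
from h import *
plan((566.3,-283.7,18),82.9)
g=snap('wrist'); 
for b in blobs(g,masks(g)['blue'],130,500): print(b)
g=snap('top','t2.png')
for b in blobs(g,masks(g)['blue'],140,50): print(b)
"
```

```text
t 7.75 pos [ 566.1 -265.4  158.5] xang 83.89 turn [ 0.009   0.0173 -0.0032] shift [-18.2 140.5  -2.5] |142| F [ 0.4 -0.2 -0.8] w 8.4
(array([318., 393.]), 628.0, -274.5, 33.9, 19.1, -5.9)
(array([249., 162.]), 522.5, -291.2, 156.8, 76.2, -6.3)
(array([436., 242.]), 508.2, -285.2, 117.9, 70.6, -6.1)
```

Call:
play_rows:
  series:
    - [-0.009, 0.01, -0.002, 0.009, 0.017, -0.003, 0]
    - [-0.009, 0.025, 0, 0, 0, 0, 0]
    - [0, 0.03, 0, 0, 0, 0, 0]
    - [0, 0.03, 0, 0, 0, 0, 0]
    - [0, 0.015, 0, 0, 0, 0, 0]
    - [0, 0.005, 0, 0, 0, 0, 0]
    - [0, 0, 0, 0, 0, 0, 0]

```text
clock: 8.55
position: [571.5, -277.9, 42.1]
ee_rot: [0.53, 0.472, -0.469, -0.526]
contact_force: [-0.2, -0.3, -1.6]
gripper_width: 8.7
```

```bash
python3 -c "
from h import *
plan((566.3,-283.7,18),82.9)
"
```

```text
t 8.55 pos [ 571.5 -277.9   42.1] xang 83.42 turn [ 0.0064  0.0091 -0.0001] shift [-6.4 24.1  4.5] |25| F [-0.2 -0.3 -1.6] w 8.7
```

Call:
play_rows:
  series:
    - [-0.006, 0.006, 0.005, 0.006, 0.009, 0, 0]
    - [0, 0.006, 0, 0, 0, 0, 0]
    - [0, 0.005, 0, 0, 0, 0, 0]
    - [0, 0.003, 0, 0, 0, 0, 0]
    - [0, 0.002, 0, 0, 0, 0, 0]
    - [0, 0, 0, 0, 0, 0, 0]

```text
clock: 9.15
position: [568.1, -284.0, 22.0]
ee_rot: [0.532, 0.469, -0.467, -0.528]
contact_force: [-0.3, 0.5, -1.7]
gripper_width: 8.4
```

```bash
python3 -c "
from h import *
plan((566.3,-283.7,18),82.9)
"
```

```text
t 9.15 pos [ 568.1 -284.    22. ] xang 82.93 turn [ 0.0065  0.0005 -0.0012] shift [0.1 4.  1.8] |4| F [-0.3  0.5 -1.7] w 8.4
```

Call:
play_rows:
  series:
    - [0, 0.002, 0.002, 0.006, 0, 0, 0]
    - [0, 0.002, 0, 0, 0, 0, 0]
    - [0, 0.001, 0, 0, 0, 0, 0]
    - [0, 0, 0, 0, 0, 0, 0]

```text
clock: 9.55
position: [566.6, -283.9, 17.6]
ee_rot: [0.531, 0.468, -0.468, -0.529]
contact_force: [0.3, -0.6, -1.9]
gripper_width: 8.5
```

```bash
python3 -c "
from h import *
plan((566.3,-283.7,18),82.9)
"
```

```text
t 9.55 pos [ 566.6 -283.9   17.6] xang 82.95 turn [ 0.0016  0.0009 -0.0016] shift [ 0.1 -0.4  0.3] |0| F [ 0.3 -0.6 -1.9] w 8.5
```

Call:
play_rows:
  series:
    - [0, 0.001, 0, 0, 0, 0, 0]
    - [0, 0.001, 0, 0, 0, 0, 0]
    - [0, 0, 0, 0, 0, 0, 0]
    - [0, 0, 0, 0, 0, 0, 0]

```text
clock: 9.95
position: [566.9, -283.9, 17.8]
ee_rot: [0.531, 0.469, -0.468, -0.528]
contact_force: [-0.2, -0.7, -1.3]
gripper_width: 8.5
```

```bash
python3 -c "
from h import *
plan((566.3,-283.7,18),82.9)
"
```

```text
t 9.95 pos [ 566.9 -283.9   17.8] xang 82.99 turn [ 0.0026  0.0015 -0.0021] shift [ 0.1 -0.2  0.6] |1| F [-0.2 -0.7 -1.3] w 8.5
```

Call:
play_rows:
  series:
    - [0, 0.002, 0, 0, 0, 0, 0]
    - [0, 0.002, 0, 0, 0, 0, 0]

```text
clock: 10.15
position: [567.0, -283.9, 17.5]
ee_rot: [0.531, 0.468, -0.469, -0.528]
contact_force: [-4.2, 3.3, 12.5]
gripper_width: 8.4
```

Call:
play_rows:
  series:
    - [0, 0, 0, 0, 0, 0, 0.01]
    - [0, 0, 0, 0, 0, 0, 0.014]
    - [0, 0, 0, 0, 0, 0, 0.018]
    - [0, 0, 0, 0, 0, 0, 0.03]
    - [0, 0, 0, 0, 0, 0, 0.03]
    - [0, -0.01, 0, 0, 0, 0, 0.03]
    - [0, -0.03, 0, 0, 0, 0, 0.03]
    - [0, -0.04, 0, 0, 0, 0, 0.05]
    - [0, -0.04, 0, 0, 0, 0, 0.05]
    - [0, -0.02, 0, 0, 0, 0, 0.05]

```text
clock: 11.15
position: [565.1, -283.4, 159.5]
ee_rot: [-0.528, -0.466, 0.471, 0.53]
contact_force: [0.1, -0.1, 0.1]
gripper_width: 50.1
```

```bash
python3 -c "
from h import *
plan((566.3,-283.7,18),82.9)
g=snap('wrist','w3.png'); m=masks(g)
for k,z in (('blue',11),('orange',33)):
  for b in blobs(g,m[k],z,300): print(k,b)
for k in ('top','scene'):
  g=snap(k,k+'3.png'); m=masks(g)
  for b in blobs(g,m['grey'],38,30,200): print(k,b)
  for b in blobs(g,m['blue'],11,50): print('blue',b)
"
```

```text
t 11.15 pos [ 565.1 -283.4  159.5] xang 83.06 turn [-0.0067  0.0028 -0.0029] shift [-1.000e-01  1.415e+02 -1.200e+00] |142| F [ 0.1 -0.1  0.1] w 50.1
blue (array([286., 211.]), 564.0, -310.2, 227.4, 67.1, -6.9)
orange (array([320., 233.]), 565.5, -284.1, 31.7, 8.7, -6.9)
top (array([302., 438.]), 32.9, 35.7, 25.9, 16.0, -64.0)
top (array([  1., 280.]), 415.5, 812.9, 88.3, 10.5, 5.4)
top (array([237., 271.]), 444.3, 207.4, 39.2, 34.1, 22.3)
top (array([198., 252.]), 492.5, 309.5, 40.1, 34.1, 20.4)
top (array([238., 227.]), 558.9, 207.4, 38.6, 34.3, -9.4)
top (array([199., 214.]), 592.6, 310.3, 40.8, 33.7, 24.2)
top (array([245., 196.]), 643.3, 189.5, 41.3, 33.6, 22.6)
top (array([285., 154.]), 754.3, 85.9, 54.4, 45.5, 6.2)
top (array([475., 120.]), 854.8, -425.0, 31.2, 12.7, -65.9)
top (array([397., 110.]), 880.8, -220.0, 97.9, 11.8, 57.5)
blue (array([433., 243.]), 524.1, -304.5, 151.7, 68.0, -7.1)
scene (array([197., 414.]), 904.4, -207.4, 114.2, 13.0, 55.3)
scene (array([ 89., 379.]), 873.5, -417.2, 30.5, 14.5, -65.6)
blue (array([188., 254.]), 562.6, -307.5, 228.8, 68.1, -6.9)
```

View pics/w3.png

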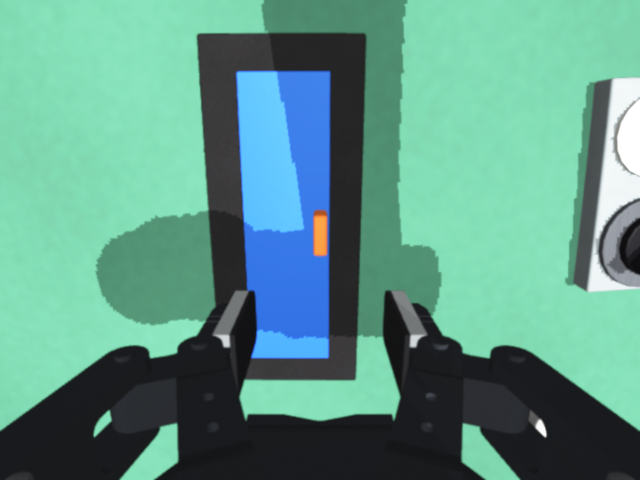

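Wrist view: the cover lies flat on the pad at (564, −310) with yaw −6.9°, tab up at (565, −284), so it is placed as asked. Now I'll move to view the bed and the sinks.

Call:
play_rows:
  series:
    - [0.02, -0.005, 0.003, 0, 0, 0, 0.05]
    - [0.035, -0.005, 0.006, 0, 0, 0, 0.05]
    - [0.042, -0.005, 0.008, 0, 0, 0, 0.05]
    - [0.042, -0.005, 0.008, 0, 0, 0, 0.05]
    - [0.042, -0.005, 0.008, 0, 0, 0, 0.05]
    - [0.042, -0.005, 0.008, 0, 0, 0, 0.05]
    - [0.042, -0.005, 0.008, 0, 0, 0, 0.05]
    - [0.042, 0, 0.008, 0, 0, 0, 0.05]
    - [0.042, 0, 0.008, 0, 0, 0, 0.05]
    - [0.042, 0, 0.008, 0, 0, 0, 0.05]

```text
clock: 12.3
position: [532.8, 123.2, 182.0]
ee_rot: [-0.525, -0.456, 0.474, 0.54]
contact_force: [0.5, 0.8, 0.8]
gripper_width: 49.6
```

Call:
play_rows:
  series:
    - [0.03, 0, 0.004, 0, -0.06, 0, 0.05]
    - [0.01, 0, 0, 0, 0, 0, 0.05]
    - [0, 0, 0, 0, 0, 0, 0.05]

```text
clock: 12.6
position: [530.7, 168.8, 178.4]
ee_rot: [-0.508, -0.472, 0.494, 0.525]
contact_force: [0.4, -0.0, -0.7]
gripper_width: 50.1
```

```bash
cat >> h.py <<'E'
def sinks(g,amin=300,amax=6000):
    "bright fin tops merged per sink; pose from the top-face rectangle at z=38"
    c=g['color']; h=cv2.cvtColor(c,cv2.COLOR_RGB2HSV)
    m=((h[...,1]<60)&(h[...,2]>185)).astype(np.uint8)
    m=cv2.morphologyEx(m,cv2.MORPH_CLOSE,np.ones((7,7),np.uint8))
    return [b for b in blobs(g,m,38,amin,amax)]
E
python3 -c "
from h import *
plan((540,170,190),86.5)
g=snap('wrist','w4.png')
for b in sinks(g): print(b)
"
```

```text
t 12.6 pos [530.7 168.8 178.4] xang 86.19 turn [-0.0385 -0.0056 -0.0065] shift [  1.8 -11.6  -9.2] |15| F [ 0.4 -0.  -0.7] w 50.1
(array([358., 371.]), 648.9, 191.3, 35.0, 31.5, 22.0)
(array([509., 303.]), 597.1, 312.8, 34.9, 31.3, 24.3)
(array([373., 267.]), 559.6, 207.5, 41.4, 31.1, -8.4)
(array([513., 174.]), 495.7, 311.2, 35.2, 31.0, 22.6)
(array([371., 112.]), 446.2, 208.8, 34.1, 30.2, 21.9)
```

View pics/w4.png

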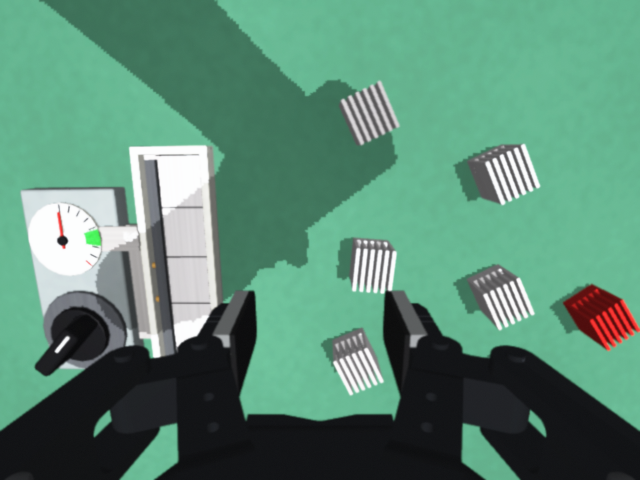

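The wrist view shows all five grey sinks fins up: (371,112), (513,174), (373,267), (509,303), (358,371). The red decoy is at (600,317) and the empty bed at (180,250). I'll work out the bed pose from its walls.

```bash
python3 -c "
from h import *
c=cv2.imread('pics/w4.png'); h=cv2.cvtColor(c,cv2.COLOR_BGR2HSV); S=h[...,1]
g=get_image('wrist')
m=S<60
R_=[]
for v in range(155,285,5):
    u=[u for u in range(190,250) if m[v,u]]; R_.append((max(u)+.5,v))
T=[]
for u in range(138,208,5):
    v=[v for v in range(135,170) if m[v,u]]; T.append((u,min(v)-.5))
a=cast(g,R_,20); b=cast(g,T,20)
def fit(p): 
    o=cv2.fitLine(p[:,:2].astype(np.float32),cv2.DIST_HUBER,0,.01,.01).ravel(); return o[2:],o[:2]*np.sign(o[0] if abs(o[0])>.5 else o[1])
pa,da=fit(a); pb,db=fit(b); print(np.degrees(np.arctan2(da[1],da[0])),np.degrees(np.arctan2(db[1],db[0])))
k=np.linalg.solve(np.c_[da,-db],pb-pa); corner=pa+da*k[0]; th=np.radians(-3.5)
X=np.array([np.cos(th),np.sin(th)]);Y=np.array([-X[1],X[0]])
print('corner',corner,'centre',corner+112*X-30*Y)
print(R_[::6],T[::4])
# painted lines px on floor z=8
for p in ((183,208),(185,256),(188,302)): print(((cast(g,p,8)[0,:2]-(corner+112*X-30*Y))@np.c_[X,Y]).round(1))
plan((540,170,180),86.5)
"
```

```text
-3.462559 86.8326
corner [459.32193  88.98422] centre [569.28157117  52.20274203]
[(212.5, 155), (214.5, 185), (216.5, 215), (218.5, 245), (220.5, 275)] [(138, 145.5), (158, 145.5), (178, 145.5), (198, 144.5)]
[-61.4  -1. ]
[-20.3  -2.8]
[21.3 -3.9]
t 12.7 pos [530.8 167.2 178.6] xang 86.08 turn [-0.0385 -0.0075 -0.0066] shift [ 3.3 -1.4 -9. ] |10| F [ 0.6 -0.2  0.4] w 49.9
```

The fence edge I fitted was really the wall's foot at z=0. Corrected, the bed centre is (570.5, 47.3) with yaw −3.5°, which agrees with the cover. First sink: E at (649, 191), yaw 22°, going to place +84.

Call:
play_rows:
  series:
    - [0, 0, 0, -0.038, -0.1, -0.006, 0.05]
    - [0, 0, 0, 0, -0.12, 0, 0.05]
    - [0, 0, 0, 0, -0.12, 0, 0.05]
    - [0, 0, 0, 0, -0.12, 0, 0.05]
    - [-0.005, 0.015, -0.02, 0, 0, 0, 0.05]
    - [-0.006, 0.025, -0.03, 0, 0, 0, 0.05]
    - [-0.006, 0.025, -0.03, 0, 0, 0, 0.05]
    - [-0.005, 0.025, -0.03, 0, 0, 0, 0.05]
    - [0, 0.02, -0.008, 0, 0, 0, 0.05]
    - [0, 0, 0, 0, 0, 0, 0.05]

```text
clock: 13.7
position: [652.4, 173.3, 65.1]
ee_rot: [-0.395, -0.586, 0.587, 0.396]
contact_force: [-1.6, -0.5, -0.3]
gripper_width: 50.0
```

```bash
python3 -c "
from h import *
plan((649,191.3,15),112)
g=snap('wrist')
for b in sinks(g,800,20000): print(b)
"
```

```text
t 13.7 pos [652.4 173.3  65.1] xang 112.0 turn [-0.0019 -0.0001  0.0002] shift [18.  50.1 -3.6] |53| F [-1.6 -0.5 -0.3] w 50.0
(array([351., 311.]), 658.8, 192.6, 24.7, 14.6, -68.1)
(array([621., 285.]), 599.0, 309.0, 34.5, 20.7, 24.0)
(array([ 85., 120.]), 615.6, 50.9, 115.7, 63.4, -2.8)
```

Call:
play_rows:
  series:
    - [0.017, 0.002, -0.003, 0, 0, 0, 0.05]
    - [0.002, 0.01, -0.001, 0, 0, 0, 0.05]
    - [0, 0.015, 0, 0, 0, 0, 0.05]
    - [0, 0.012, 0, 0, 0, 0, 0.05]
    - [0, 0.007, 0, 0, 0, 0, 0.05]
    - [0, 0, 0, 0, 0, 0, 0.05]

```text
clock: 14.35
position: [649.0, 192.3, 22.6]
ee_rot: [0.397, 0.588, -0.584, -0.395]
contact_force: [0.2, -0.1, -0.1]
gripper_width: 49.7
```

```bash
python3 -c "
from h import *
plan((649,191.3,15),112)
g=snap('wrist','w5.png')
"
```

```text
t 14.35 pos [649.  192.3  22.6] xang 111.95 turn [ 0.0059 -0.0008  0.0002] shift [-1.   7.6  0.4] |8| F [ 0.2 -0.1 -0.1] w 49.7
```

View pics/w5.png

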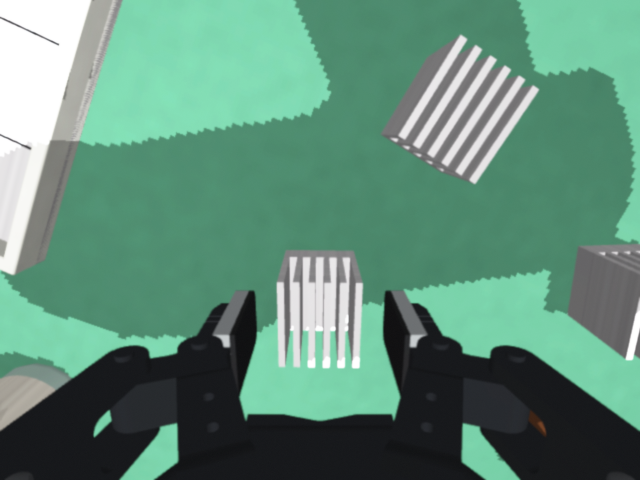

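Sink E sits centred and square between the pads (px 320,310). I'll lower and grip.

Call:
play_rows:
  series:
    - [-0.001, 0.005, 0, 0.006, 0, 0, 0.05]
    - [0, 0.003, 0, 0, 0, 0, 0.05]
    - [0, 0, 0, 0, 0, 0, 0.0]
    - [0, 0, 0, 0, 0, 0, 0.0]
    - [0, 0, 0, 0, 0, 0, 0.0]
    - [0, 0, 0, 0, 0, 0, 0.0]

```text
clock: 15.0
position: [651.1, 191.7, 16.1]
ee_rot: [0.396, 0.587, -0.585, -0.395]
contact_force: [0.1, 0.5, -0.7]
gripper_width: 28.7
```

```bash
python3 -c "
from h import *
plan((649,191.3,15),112)
plan((654.6,46.7,80),86.5)
"
```

```text
t 15.0 pos [651.1 191.7  16.1] xang 111.96 turn [ 0.0035 -0.0007  0.0001] shift [0.4 1.1 2.1] |2| F [ 0.1  0.5 -0.7] w 28.7
t 15.0 pos [651.1 191.7  16.1] xang 111.96 turn [0.0034 0.4443 0.0009] shift [-144.6  -63.9  -12.4] |159| F [ 0.1  0.5 -0.7] w 28.7
```

Call:
play_rows:
  series:
    - [0, -0.02, 0, 0, 0, 0, 0]
    - [0, -0.03, 0, 0, 0, 0, 0]
    - [0, -0.01, 0, 0.003, 0.11, 0, 0]
    - [0, 0, 0, 0, 0.11, 0, 0]
    - [0, 0, 0, 0, 0.11, 0, 0]
    - [-0.02, 0, -0.002, 0, 0.11, 0, 0]
    - [-0.04, 0, -0.004, 0, 0, 0, 0]
    - [-0.04, 0, -0.003, 0, 0, 0, 0]
    - [-0.03, 0, -0.002, 0, 0, 0, 0]
    - [-0.01, 0, 0, 0, 0, 0, 0]

```text
clock: 16.0
position: [652.8, 49.4, 77.4]
ee_rot: [-0.517, -0.482, 0.482, 0.518]
contact_force: [-0.5, 0.7, -1.4]
gripper_width: 28.7
```

Call:
play_rows:
  series:
    - [0, 0, 0, 0, 0, 0, 0]

```text
clock: 16.1
position: [652.6, 48.1, 77.4]
ee_rot: [-0.517, -0.481, 0.481, 0.519]
contact_force: [1.1, 0.1, -0.5]
gripper_width: 28.9
```

```bash
python3 -c "
from h import *
plan((656.5,46.7,24.5),86.5)
g=snap('wrist')
"
```

```text
t 16.1 pos [652.6  48.1  77.4] xang 85.8 turn [-0.0015 -0.0123  0.0007] shift [-1.1 52.9 -4. ] |53| F [ 1.1  0.1 -0.5] w 28.9
```

Call:
play_rows:
  series:
    - [-0.001, 0.01, -0.004, 0, -0.012, 0, 0]
    - [0, 0.02, 0, 0, 0, 0, 0]
    - [0, 0.012, 0, 0, 0, 0, 0]
    - [0, 0.003, 0, 0, 0, 0, 0]
    - [0, 0, 0, 0, 0, 0, 0]

```text
clock: 16.65
position: [658.2, 52.6, 29.5]
ee_rot: [-0.513, -0.487, 0.487, 0.513]
contact_force: [0.3, -4.0, 1.5]
gripper_width: 29.0
```

```bash
python3 -c "
from h import *
plan((656.5,46.7,24.5),86.5)
g=snap('wrist','w6.png')
"
```

```text
t 16.65 pos [658.2  52.6  29.5] xang 87.04 turn [0.0001 0.0095 0.0005] shift [-6.   5.   1.3] |8| F [ 0.3 -4.   1.5] w 29.0
```

View pics/w6.png

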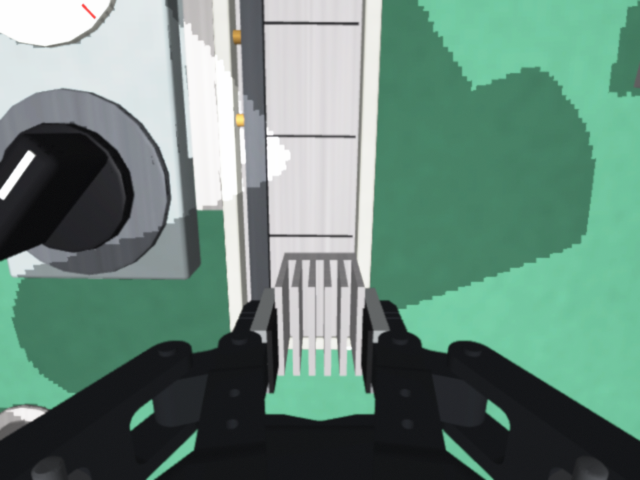

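The sink drifted about 6 mm toward the fence on the way down and is brushing it (−4 N). I'll move it back and lower.

Call:
play_rows:
  series:
    - [-0.005, 0, 0.001, 0, 0.009, 0, 0]
    - [-0.001, 0.002, 0, 0, 0, 0, 0]
    - [0, 0, 0, 0, 0, 0, 0]

```text
clock: 17.0
position: [657.8, 47.1, 28.9]
ee_rot: [0.515, 0.486, -0.483, -0.515]
contact_force: [0.6, -0.9, 0.6]
gripper_width: 28.8
```

```bash
python3 -c "
from h import *
plan((656.5,46.7,24.5),86.5)
"
```

```text
t 17.0 pos [657.8  47.1  28.9] xang 86.5 turn [0.0033 0.     0.0024] shift [-0.5  4.4  1.3] |5| F [ 0.6 -0.9  0.6] w 28.8
```

Call:
play_rows:
  series:
    - [0, 0.003, 0.001, 0.003, 0, 0, 0]
    - [0, 0.002, 0, 0, 0, 0, 0]
    - [0, 0.002, 0, 0, 0, 0, 0]
    - [0, 0, 0, 0, 0, 0, 0]

```text
clock: 17.4
position: [657.8, 47.6, 23.9]
ee_rot: [0.515, 0.486, -0.483, -0.515]
contact_force: [-0.1, -0.1, -0.6]
gripper_width: 29.0
```

Call:
play_rows:
  series:
    - [0, 0, 0, 0, 0, 0, 0.034]
    - [0, 0, 0, 0, 0, 0, 0.04]
    - [0, 0, 0, 0, 0, 0, 0.045]
    - [0, 0, 0, 0, 0, 0, 0.045]
    - [0, -0.02, 0, 0, 0, 0, 0.045]
    - [0, -0.03, 0, 0, 0, 0, 0.05]
    - [0, -0.02, 0, 0, 0.087, 0, 0.05]

```text
clock: 18.1
position: [655.1, 46.8, 91.0]
ee_rot: [-0.535, -0.46, 0.462, 0.538]
contact_force: [0.5, 0.2, 0.3]
gripper_width: 50.0
```

Call:
play_rows:
  series:
    - [0.025, 0, 0.02, 0, 0, 0, 0.05]
    - [0.03, 0, 0.024, 0, 0, 0, 0.05]
    - [0.03, 0, 0.024, 0, 0, 0, 0.05]
    - [0.03, 0, 0.024, 0, 0, 0, 0.05]
    - [0.025, 0, 0.02, 0, 0, 0, 0.05]
    - [0.005, 0, 0.005, 0, 0, 0, 0.05]
    - [0, 0, 0, 0, 0, 0, 0.05]

```text
clock: 18.8
position: [561.9, 213.0, 96.2]
ee_rot: [-0.537, -0.462, 0.458, 0.537]
contact_force: [0.3, 0.5, 0.6]
gripper_width: 50.1
```

```bash
python3 -c "
from h import *
plan((563,207,15),81.5)
g=snap('wrist','w7.png')
for b in sinks(g,300,20000): print(b)
"
```

```text
t 18.8 pos [561.9 213.   96.2] xang 81.16 turn [ 0.0041 -0.0059  0.0048] shift [-5.8 81.2 -2. ] |81| F [0.3 0.5 0.6] w 50.1
(array([  9., 382.]), 610.6, 13.4, 52.0, 15.5, -22.9)
(array([504., 292.]), 597.4, 313.0, 34.9, 30.6, 23.6)
(array([ 19., 317.]), 570.8, 32.0, 103.4, 15.6, -3.4)
(array([322., 243.]), 550.6, 213.9, 20.5, 19.0, -88.1)
(array([ 66., 252.]), 536.5, 74.9, 150.1, 33.9, -3.1)
(array([497., 107.]), 495.7, 311.2, 34.7, 30.6, 22.5)
(array([271.,  33.]), 447.4, 209.1, 38.0, 29.5, 21.4)
```

```bash
python3 -c "
import cv2
a=cv2.imread('pics/w7.png'); cv2.imwrite('pics/w7b.png',a)"
```

```text
(no output)
```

View pics/w7b.png

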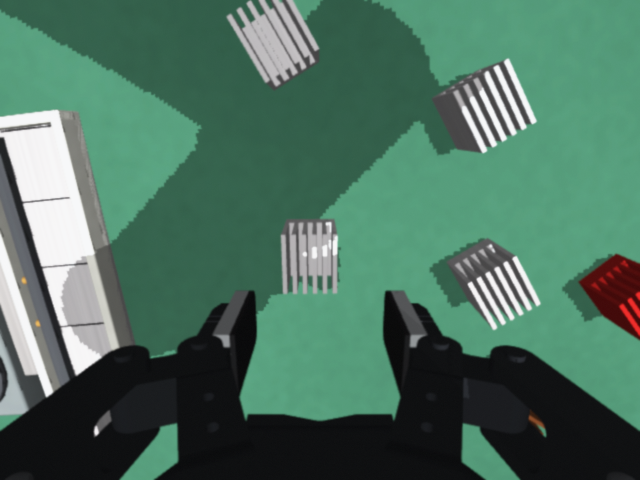

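Sink C at px (310,264) has not moved and is square with the tool. It is only shaded, which fooled the mask. I'll descend.

Call:
play_rows:
  series:
    - [-0.005, 0.015, -0.002, 0.004, -0.006, 0.005, 0.05]
    - [-0.001, 0.025, 0, 0, 0, 0, 0.05]
    - [0, 0.02, 0, 0, 0, 0, 0.05]
    - [0, 0.01, 0, 0, 0, 0, 0.05]
    - [0, 0.002, 0, 0, 0, 0, 0.05]
    - [0, 0, 0, 0, 0, 0, 0.05]

```text
clock: 19.45
position: [566.4, 198.4, 18.0]
ee_rot: [0.538, 0.458, -0.46, -0.538]
contact_force: [0.1, -0.2, 0.7]
gripper_width: 49.9
```

```bash
python3 -c "
from h import *
g=get_image('wrist')
plan((563,207,15),81.5)
"
```

```text
t 19.5 pos [566.5 198.6  18.3] xang 80.98 turn [-0.0014 -0.0091 -0.0024] shift [7.8 3.3 4.7] |10| F [-0.6 -0.2  0. ] w 50.4
```

Call:
play_rows:
  series:
    - [0.007, 0, 0.005, 0, -0.009, 0, 0.05]
    - [0, 0.003, 0, 0, 0, 0, 0.05]
    - [0, 0, 0, 0, 0, 0, 0.05]

```text
clock: 19.8
position: [563.8, 207.6, 17.2]
ee_rot: [0.536, 0.462, -0.461, -0.535]
contact_force: [-0.2, -0.0, 0.5]
gripper_width: 50.0
```

```bash
python3 -c "
from h import *
plan((563,207,15),81.5)
"
```

```text
t 19.8 pos [563.8 207.6  17.2] xang 81.55 turn [0.002  0.0009 0.0005] shift [-0.7  2.2  0.7] |2| F [-0.2 -0.   0.5] w 50.0
```

Call:
play_rows:
  series:
    - [0, 0.002, 0, 0, 0, 0, 0.0]
    - [0, 0, 0, 0, 0, 0, 0.0]
    - [0, 0, 0, 0, 0, 0, 0.0]
    - [0, 0, 0, 0, 0, 0, 0.0]
    - [0, -0.02, 0, 0, 0, 0, 0.0]
    - [0, -0.03, 0, 0, 0, 0, 0.0]
    - [0, -0.01, 0, 0, -0.087, 0, 0]
    - [-0.025, 0, -0.003, 0, 0, 0, 0]
    - [-0.04, 0, -0.005, 0, 0, 0, 0]
    - [-0.04, 0, -0.005, 0, 0, 0, 0]

```text
clock: 20.8
position: [571.0, 104.2, 77.4]
ee_rot: [0.512, 0.489, -0.487, -0.511]
contact_force: [0.2, -0.3, -0.7]
gripper_width: 28.9
```

Call:
play_rows:
  series:
    - [-0.035, 0, -0.004, 0, 0, 0, 0]
    - [-0.012, 0, 0, 0, 0, 0, 0]
    - [0, 0, 0, 0, 0, 0, 0]
    - [0, 0, 0, 0, 0, 0, 0]

```text
clock: 21.2
position: [571.6, 51.5, 76.8]
ee_rot: [0.514, 0.487, -0.486, -0.513]
contact_force: [-0.5, 0.4, -0.9]
gripper_width: 29.2
```

```bash
python3 -c "
from h import *
plan((571.8,51.8,24.5),86.5)
"
```

```text
t 21.2 pos [571.6  51.5  76.8] xang 86.9 turn [0.0015 0.007  0.0009] shift [ 0.4 52.3 -0.2] |52| F [-0.5  0.4 -0.9] w 29.2
```

Call:
play_rows:
  series:
    - [0, 0.01, 0, 0, 0.007, 0, 0]
    - [0, 0.015, 0, 0, 0, 0, 0]
    - [0, 0.01, 0, 0, 0, 0, 0]
    - [0, 0.003, 0, 0, 0, 0, 0]
    - [0, 0, 0, 0, 0, 0, 0]

```text
clock: 21.7
position: [571.9, 56.7, 35.5]
ee_rot: [0.514, 0.487, -0.485, -0.514]
contact_force: [-0.5, 0.0, -1.5]
gripper_width: 29.1
```

```bash
python3 -c "
from h import *
plan((571.8,51.8,24.5),86.5)
"
```

```text
t 21.7 pos [571.9  56.7  35.5] xang 86.82 turn [0.0016 0.0056 0.0012] shift [-4.9 11.  -0.2] |12| F [-0.5  0.  -1.5] w 29.1
```

Call:
play_rows:
  series:
    - [-0.005, 0, 0, 0, 0.005, 0, 0]
    - [-0.001, 0.005, 0, 0, 0, 0, 0]
    - [0, 0.003, 0, 0, 0, 0, 0]
    - [0, 0.002, 0, 0, 0, 0, 0]
    - [0, 0, 0, 0, 0, 0, 0]

```text
clock: 22.2
position: [572.4, 50.9, 25.7]
ee_rot: [0.515, 0.486, -0.483, -0.514]
contact_force: [-0.3, -1.3, -1.2]
gripper_width: 28.9
```

```bash
python3 -c "
from h import *
plan((571.8,51.8,24.5),86.5)
"
```

```text
t 22.2 pos [572.4  50.9  25.7] xang 86.54 turn [0.0038 0.0007 0.002 ] shift [0.9 1.2 0.7] |2| F [-0.3 -1.3 -1.2] w 28.9
```

Call:
play_rows:
  series:
    - [0, 0.003, 0, 0, 0, 0, 0]
    - [0, 0.001, 0, 0, 0, 0, 0.034]
    - [0, 0, 0, 0, 0, 0, 0.04]
    - [0, 0, 0, 0, 0, 0, 0.045]
    - [0, 0, 0, 0, 0, 0, 0.045]
    - [0, -0.02, 0, 0, 0, 0, 0.045]
    - [0, -0.03, 0, 0, 0, 0, 0.05]
    - [0, -0.02, 0, 0, -0.12, 0, 0.05]
    - [0, 0, 0, 0, -0.12, 0, 0.05]
    - [0, 0, 0, 0, -0.12, 0, 0.05]

```text
clock: 23.2
position: [572.8, 50.7, 95.1]
ee_rot: [0.417, 0.573, -0.57, -0.415]
contact_force: [-0.7, 0.3, 0.2]
gripper_width: 50.2
```

Call:
play_rows:
  series:
    - [0.02, 0, -0.01, 0, -0.12, 0, 0.05]
    - [0.032, 0, -0.018, 0, 0, 0, 0.05]
    - [0.035, 0, -0.02, 0, 0, 0, 0.05]
    - [0.035, 0, -0.02, 0, 0, 0, 0.05]
    - [0.035, 0, -0.02, 0, 0, 0, 0.05]
    - [0.035, 0, -0.02, 0, 0, 0, 0.05]
    - [0.025, 0, -0.016, 0, 0, 0, 0.05]
    - [0.008, 0, -0.005, 0, 0, 0, 0.05]
    - [0, 0, 0, 0, 0, 0, 0.05]

```text
clock: 24.1
position: [597.2, 317.5, 95.4]
ee_rot: [0.381, 0.598, -0.595, -0.378]
contact_force: [0.3, -0.1, 0.3]
gripper_width: 50.1
```

```bash
python3 -c "
from h import *
plan((597.1,312.8,15),114)
g=snap('wrist','w8.png')
for b in sinks(g,500,20000): print(b)
g=snap('top')
for b in sinks(g,20,200): print('top',b)
"
```

```text
t 24.1 pos [597.2 317.5  95.4] xang 115.05 turn [ 0.0057  0.0182 -0.0007] shift [-4.2 80.4  2. ] |81| F [ 0.3 -0.1  0.3] w 50.1
(array([313., 253.]), 594.5, 311.3, 40.8, 31.0, 24.5)
(array([396.,  74.]), 495.9, 311.0, 35.3, 30.2, 22.6)
top (array([346., 474.]), -51.3, -71.5, 27.4, 10.0, -25.1)
top (array([337., 442.]), 20.0, -52.3, 80.1, 17.1, 46.1)
top (array([357., 160.]), 738.3, -107.3, 50.1, 40.6, -5.4)
top (array([476., 119.]), 857.3, -426.0, 27.5, 10.8, -67.2)
```

Call:
play_rows:
  series:
    - [0, 0.01, 0.002, 0.006, 0.018, 0, 0.05]
    - [0, 0.02, 0, 0, 0, 0, 0.05]
    - [0, 0.012, 0, 0, 0, 0, 0.05]
    - [0, 0.003, 0, 0, 0, 0, 0.05]
    - [0, 0, 0, 0, 0, 0, 0.05]

```text
clock: 24.7
position: [594.8, 308.0, 48.2]
ee_rot: [-0.388, -0.589, 0.592, 0.389]
contact_force: [-1.1, -0.6, 0.4]
gripper_width: 50.0
```

```bash
python3 -c "
from h import *
plan((597.1,312.8,15),114)
"
```

```text
t 24.7 pos [594.8 308.   48.2] xang 113.32 turn [-0.0044 -0.0119 -0.0013] shift [ 3.4 33.2 -4. ] |34| F [-1.1 -0.6  0.4] w 50.0
```

Call:
play_rows:
  series:
    - [0.003, 0.003, -0.004, -0.004, -0.012, 0, 0.05]
    - [0, 0.012, 0, 0, 0, 0, 0.05]
    - [0, 0.01, 0, 0, 0, 0, 0.05]
    - [0, 0.005, 0, 0, 0, 0, 0.05]
    - [0, 0, 0, 0, 0, 0, 0.05]

```text
clock: 25.2
position: [598.4, 312.8, 17.0]
ee_rot: [0.386, 0.594, -0.593, -0.384]
contact_force: [-0.3, -0.6, -0.1]
gripper_width: 49.9
```

```bash
python3 -c "
from h import *
plan((597.1,312.8,15),114)
"
```

```text
t 25.2 pos [598.4 312.8  17. ] xang 114.03 turn [ 0.0022  0.0006 -0.0008] shift [0.5 2.  1.2] |2| F [-0.3 -0.6 -0.1] w 49.9
```

Call:
play_rows:
  series:
    - [0, 0.002, 0, 0, 0, 0, 0.0]
    - [0, 0, 0, 0, 0, 0, 0.0]
    - [0, 0, 0, 0, 0, 0, 0.0]
    - [0, 0, 0, 0, 0, 0, 0.0]
    - [0, -0.02, 0, 0, 0, 0, 0.0]
    - [0, -0.03, 0, 0, 0, 0, 0.0]
    - [0, -0.01, 0, 0, 0.12, 0, 0]
    - [0, 0, 0, 0, 0.12, 0, 0]
    - [0, 0, 0, 0, 0.12, 0, 0]
    - [-0.02, 0, -0.003, 0, 0.12, 0, 0]

```text
clock: 26.2
position: [601.6, 294.6, 77.5]
ee_rot: [0.519, 0.482, -0.48, -0.518]
contact_force: [0.4, 1.2, -0.6]
gripper_width: 28.9
```

Call:
play_rows:
  series:
    - [-0.035, 0, -0.004, 0, 0, 0, 0]
    - [-0.04, 0, -0.005, 0, 0, 0, 0]
    - [-0.04, 0, -0.005, 0, 0, 0, 0]
    - [-0.04, 0, -0.005, 0, 0, 0, 0]
    - [-0.04, 0, -0.004, 0, 0, 0, 0]
    - [-0.03, 0, -0.004, 0, 0, 0, 0]
    - [-0.01, 0, 0, 0, 0, 0, 0]
    - [0, 0, 0, 0, 0, 0, 0]
    - [0, 0, 0, 0, 0, 0, 0]

```text
clock: 27.1
position: [609.9, 49.5, 77.8]
ee_rot: [0.52, 0.482, -0.478, -0.519]
contact_force: [-0.3, -0.7, -0.6]
gripper_width: 28.8
```

```bash
python3 -c "
from h import *
plan((614,49.2,24.5),86.5)
"
```

```text
t 27.1 pos [609.9  49.5  77.8] xang 85.48 turn [ 0.0044 -0.0177  0.0034] shift [-0.  53.3 -4.1] |53| F [-0.3 -0.7 -0.6] w 28.8
```

Call:
play_rows:
  series:
    - [-0.004, 0, -0.004, 0.004, -0.018, 0.003, 0]
    - [0, 0.01, 0, 0, 0, 0, 0]
    - [0, 0.015, 0, 0, 0, 0, 0]
    - [0, 0.003, 0, 0, 0, 0, 0]
    - [0, 0, 0, 0, 0, 0, 0]

```text
clock: 27.6
position: [614.7, 50.0, 47.7]
ee_rot: [0.513, 0.487, -0.486, -0.513]
contact_force: [0.3, 0.3, 0.1]
gripper_width: 28.9
```

```bash
python3 -c "
from h import *
plan((614,49.2,24.5),86.5)
"
```

```text
t 27.6 pos [614.7  50.   47.7] xang 87.0 turn [0.001  0.0087 0.0008] shift [-0.8 23.2  0.6] |23| F [0.3 0.3 0.1] w 28.9
```

Call:
play_rows:
  series:
    - [-0.001, 0.004, 0, 0, 0.009, 0, 0]
    - [0, 0.009, 0, 0, 0, 0, 0]
    - [0, 0.006, 0, 0, 0, 0, 0]
    - [0, 0.002, 0, 0, 0, 0, 0]
    - [0, 0, 0, 0, 0, 0, 0]

```text
clock: 28.1
position: [615.0, 49.9, 25.3]
ee_rot: [0.515, 0.485, -0.484, -0.515]
contact_force: [0.2, 0.4, -0.5]
gripper_width: 28.9
```

```bash
python3 -c "
from h import *
plan((614,49.2,24.5),86.5)
"
```

```text
t 28.1 pos [615.   49.9  25.3] xang 86.52 turn [0.0017 0.0003 0.001 ] shift [-0.7  0.8  1. ] |1| F [ 0.2  0.4 -0.5] w 28.9
```

Call:
play_rows:
  series:
    - [0, 0.002, 0, 0, 0, 0, 0]
    - [0, 0.001, 0, 0, 0, 0, 0.034]
    - [0, 0, 0, 0, 0, 0, 0.04]
    - [0, 0, 0, 0, 0, 0, 0.045]
    - [0, 0, 0, 0, 0, 0, 0.045]
    - [0, -0.02, 0, 0, 0, 0, 0.045]
    - [0, -0.03, 0, 0, 0, 0, 0.05]
    - [0, -0.02, 0, 0, -0.115, 0, 0.05]
    - [0, 0, 0, 0, -0.115, 0, 0.05]
    - [0, 0, 0, 0, -0.115, 0, 0.05]

```text
clock: 29.1
position: [616.0, 49.8, 96.8]
ee_rot: [0.422, 0.57, -0.567, -0.419]
contact_force: [0.6, -0.6, 0.3]
gripper_width: 49.6
```

Call:
play_rows:
  series:
    - [0.02, 0, 0, 0, -0.11, 0, 0.05]
    - [0.035, 0, 0.001, 0, 0, 0, 0.05]
    - [0.04, 0, 0.002, 0, 0, 0, 0.05]
    - [0.04, 0, 0.002, 0, 0, 0, 0.05]
    - [0.04, 0, 0.002, 0, 0, 0, 0.05]
    - [0.04, 0, 0.002, 0, 0, 0, 0.05]
    - [0.035, 0, 0.001, 0, 0, 0, 0.05]
    - [0.022, 0, 0, 0, 0, 0, 0.05]
    - [0.008, 0, 0, 0, 0, 0, 0.05]
    - [0, 0, 0, 0, 0, 0, 0.05]

```text
clock: 30.1
position: [494.8, 312.6, 100.2]
ee_rot: [0.39, 0.596, -0.587, -0.384]
contact_force: [-0.1, -0.3, -0.0]
gripper_width: 49.8
```

```bash
python3 -c "
from h import *
g=snap('wrist','w9.png')
plan((495.8,311.1,15),112.6)
for b in sinks(g,500,20000): print(b)
"
```

```text
t 30.15 pos [495.1 312.  100.2] xang 113.54 turn [ 0.0144  0.0165 -0.0002] shift [-1.1 85.2 -0.3] |85| F [-0.  -0.4  0.3] w 50.1
(array([317., 253.]), 493.1, 309.7, 40.8, 30.8, 22.3)
(array([168.,  98.]), 446.2, 207.8, 34.4, 30.8, 21.5)
```

Call:
play_rows:
  series:
    - [0, 0.01, 0, 0.014, 0.016, 0, 0.05]
    - [0, 0.02, 0, 0, 0, 0, 0.05]
    - [0, 0.016, 0, 0, 0, 0, 0.05]
    - [0, 0.005, 0, 0, 0, 0, 0.05]
    - [0, 0, 0, 0, 0, 0, 0.05]

```text
clock: 30.65
position: [497.7, 306.6, 45.9]
ee_rot: [-0.395, -0.585, 0.587, 0.396]
contact_force: [-0.8, -0.8, -0.1]
gripper_width: 49.9
```

```bash
python3 -c "
from h import *
plan((495.8,311.1,15),112.6)
"
```

```text
t 30.65 pos [497.7 306.6  45.9] xang 111.96 turn [-0.003  -0.0111 -0.0005] shift [ 4.9 30.9  0.1] |31| F [-0.8 -0.8 -0.1] w 49.9
```

Call:
play_rows:
  series:
    - [0.004, 0.003, 0, -0.003, -0.011, 0, 0.05]
    - [0, 0.01, 0, 0, 0, 0, 0.05]
    - [0, 0.01, 0, 0, 0, 0, 0.05]
    - [0, 0.005, 0, 0, 0, 0, 0.05]
    - [0, 0, 0, 0, 0, 0, 0.05]

```text
clock: 31.15
position: [497.4, 310.2, 16.7]
ee_rot: [0.393, 0.589, -0.587, -0.392]
contact_force: [-0.5, 0.0, -0.4]
gripper_width: 49.9
```

```bash
python3 -c "
from h import *
plan((495.8,311.1,15),112.6)
"
```

```text
t 31.15 pos [497.4 310.2  16.7] xang 112.54 turn [ 0.0021 -0.0011  0.0003] shift [1.4 1.7 1.1] |3| F [-0.5  0.  -0.4] w 49.9
```

Call:
play_rows:
  series:
    - [0.001, 0.002, 0, 0, 0, 0, 0.05]
    - [0, 0, 0, 0, 0, 0, 0.0]
    - [0, 0, 0, 0, 0, 0, 0.0]
    - [0, 0, 0, 0, 0, 0, 0.0]
    - [0, 0, 0, 0, 0, 0, 0.0]
    - [0, -0.02, 0, 0, 0, 0, 0.0]
    - [0, -0.03, 0, 0, 0, 0, 0.0]
    - [0, -0.01, 0, 0, 0.11, 0, 0]
    - [0, 0, 0, 0, 0.11, 0, 0]
    - [0, 0, 0, 0, 0.11, 0, 0]

```text
clock: 32.15
position: [496.5, 311.1, 77.2]
ee_rot: [0.487, 0.513, -0.512, -0.487]
contact_force: [0.3, -0.7, -1.6]
gripper_width: 28.7
```

Call:
play_rows:
  series:
    - [-0.02, 0, -0.005, 0, 0.115, 0, 0]
    - [-0.035, 0, -0.007, 0, 0, 0, 0]
    - [-0.04, 0, -0.008, 0, 0, 0, 0]
    - [-0.04, 0, -0.008, 0, 0, 0, 0]
    - [-0.04, 0, -0.008, 0, 0, 0, 0]
    - [-0.035, 0, -0.008, 0, 0, 0, 0]
    - [-0.027, 0, -0.006, 0, 0, 0, 0]
    - [-0.01, 0, 0, 0, 0, 0, 0]
    - [0, 0, 0, 0, 0, 0, 0]
    - [0, 0, 0, 0, 0, 0, 0]

```text
clock: 33.15
position: [532.6, 54.8, 77.1]
ee_rot: [-0.517, -0.485, 0.481, 0.517]
contact_force: [-0.1, 0.6, -0.3]
gripper_width: 29.1
```

```bash
python3 -c "
from h import *
plan((530,54.4,24.5),86.5)
"
```

```text
t 33.15 pos [532.6  54.8  77.1] xang 86.09 turn [ 0.0038 -0.0072  0.0046] shift [-0.6 52.6  2.5] |53| F [-0.1  0.6 -0.3] w 29.1
```

Call:
play_rows:
  series:
    - [-0.004, 0, 0.0025, 0.004, -0.007, 0.004, 0]
    - [0, 0.01, 0, 0, 0, 0, 0]
    - [0, 0.015, 0, 0, 0, 0, 0]
    - [0, 0.005, 0, 0, 0, 0, 0]
    - [0, 0, 0, 0, 0, 0, 0]

```text
clock: 33.65
position: [529.5, 55.1, 45.1]
ee_rot: [-0.513, -0.487, 0.486, 0.514]
contact_force: [-0.0, -0.5, -0.7]
gripper_width: 28.6
```

```bash
python3 -c "
from h import *
plan((530,54.4,24.5),86.5)
"
```

```text
t 33.65 pos [529.5  55.1  45.1] xang 86.9 turn [0.0002 0.0069 0.0009] shift [-0.7 20.6 -0.5] |21| F [-0.  -0.5 -0.7] w 28.6
```

Call:
play_rows:
  series:
    - [-0.001, 0.004, 0, 0, 0.007, 0, 0]
    - [0, 0.008, 0, 0, 0, 0, 0]
    - [0, 0.006, 0, 0, 0, 0, 0]
    - [0, 0.002, 0, 0, 0, 0, 0]
    - [0, 0, 0, 0, 0, 0, 0]

```text
clock: 34.15
position: [530.0, 54.9, 23.8]
ee_rot: [0.515, 0.485, -0.484, -0.515]
contact_force: [0.6, -0.0, -1.2]
gripper_width: 28.8
```

```bash
python3 -c "
from h import *
plan((530,54.4,24.5),86.5)
"
```

```text
t 34.15 pos [530.   54.9  23.8] xang 86.54 turn [0.0011 0.0007 0.0011] shift [-0.5 -0.7 -0. ] |1| F [ 0.6 -0.  -1.2] w 28.8
```

Call:
play_rows:
  series:
    - [0, 0.001, 0, 0, 0, 0, 0]
    - [0, 0.001, 0, 0, 0, 0, 0.034]
    - [0, 0, 0, 0, 0, 0, 0.04]
    - [0, 0, 0, 0, 0, 0, 0.045]
    - [0, 0, 0, 0, 0, 0, 0.045]
    - [0, -0.02, 0, 0, 0, 0, 0.045]
    - [0, -0.03, 0, 0, 0, 0, 0.05]
    - [0, -0.02, 0, 0, -0.11, 0, 0.05]
    - [0, 0, 0, 0, -0.11, 0, 0.05]
    - [0, 0, 0, 0, -0.11, 0, 0.05]

```text
clock: 35.15
position: [530.6, 54.8, 95.6]
ee_rot: [0.425, 0.566, -0.564, -0.424]
contact_force: [0.5, 0.5, -0.5]
gripper_width: 50.1
```

Call:
play_rows:
  series:
    - [0.02, 0, 0.002, 0, -0.11, 0, 0.05]
    - [0.035, 0, 0.004, 0, 0, 0, 0.05]
    - [0.04, 0, 0.005, 0, 0, 0, 0.05]
    - [0.04, 0, 0.005, 0, 0, 0, 0.05]
    - [0.025, 0, 0.005, 0, 0, 0, 0.05]
    - [0.008, 0, 0, 0, 0, 0, 0.05]
    - [0, 0, 0, 0, 0, 0, 0.05]
    - [0, 0, 0, 0, 0, 0, 0.05]

```text
clock: 35.95
position: [447.6, 207.2, 97.5]
ee_rot: [0.394, 0.591, -0.586, -0.39]
contact_force: [0.6, -0.0, -0.2]
gripper_width: 50.1
```

```bash
python3 -c "
from h import *
g=snap('wrist','w10.png')
plan((446.2,208.3,15),111.8)
for b in sinks(g,500,20000): print(b)
"
```

```text
t 36.0 pos [447.8 207.   97.5] xang 112.66 turn [0.0093 0.0149 0.0007] shift [ 1.7 82.5  1. ] |83| F [-0.2 -0.7  0.1] w 49.6
(array([  7., 356.]), 580.3, 57.4, 37.6, 12.9, 8.6)
(array([ 16., 292.]), 535.6, 52.4, 36.3, 24.9, -3.1)
(array([323., 254.]), 443.9, 207.4, 41.0, 30.8, 21.9)
(array([ 49., 251.]), 529.2, 60.2, 156.1, 57.2, -2.6)
```

View pics/w10.png

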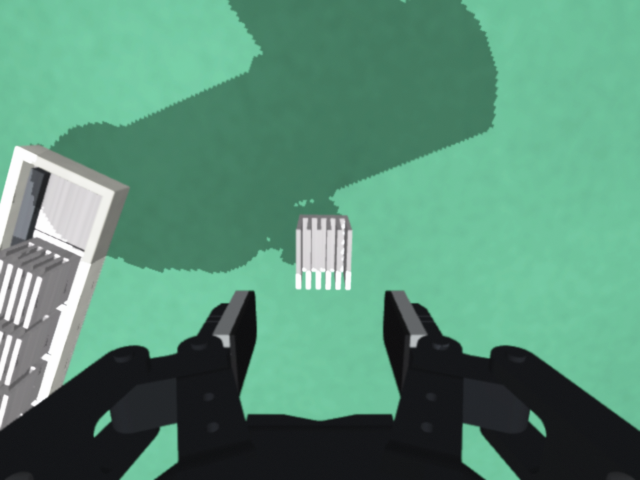

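The last sink, A, is at px (323,254), centred and square. The bed's −84 place is free at (65,210), with sinks standing next to it.

Call:
play_rows:
  series:
    - [0.002, 0.01, 0, 0.009, 0.015, 0, 0.05]
    - [0, 0.02, 0, 0, 0, 0, 0.05]
    - [0, 0.014, 0, 0, 0, 0, 0.05]
    - [0, 0.004, 0, 0, 0, 0, 0.05]
    - [0, 0, 0, 0, 0, 0, 0.05]

```text
clock: 36.5
position: [449.3, 205.5, 46.0]
ee_rot: [-0.399, -0.583, 0.584, 0.4]
contact_force: [0.5, -0.5, 0.3]
gripper_width: 50.3
```

```bash
python3 -c "
from h import *
plan((446.2,208.3,15),111.8)
"
```

```text
t 36.5 pos [449.3 205.5  46. ] xang 111.16 turn [-0.0017 -0.0111  0.0004] shift [ 3.8 31.   1.8] |31| F [ 0.5 -0.5  0.3] w 50.3
```

Call:
play_rows:
  series:
    - [0.003, 0.003, 0.002, -0.002, -0.011, 0, 0.05]
    - [0, 0.01, 0, 0, 0, 0, 0.05]
    - [0, 0.01, 0, 0, 0, 0, 0.05]
    - [0, 0.005, 0, 0, 0, 0, 0.05]
    - [0, 0, 0, 0, 0, 0, 0.05]

```text
clock: 37.0
position: [447.0, 207.8, 16.5]
ee_rot: [0.397, 0.586, -0.584, -0.396]
contact_force: [0.0, 0.3, -0.1]
gripper_width: 50.1
```

```bash
python3 -c "
from h import *
plan((446.2,208.3,15),111.8)
"
```

```text
t 37.0 pos [447.  207.8  16.5] xang 111.77 turn [ 0.0024 -0.0005  0.0011] shift [0.8 1.5 0.6] |2| F [ 0.   0.3 -0.1] w 50.1
```

Call:
play_rows:
  series:
    - [0.001, 0.002, 0, 0, 0, 0, 0.05]
    - [0, 0, 0, 0, 0, 0, 0.0]
    - [0, 0, 0, 0, 0, 0, 0.0]
    - [0, 0, 0, 0, 0, 0, 0.0]
    - [0, 0, 0, 0, 0, 0, 0.0]
    - [0, -0.02, 0, 0, 0, 0, 0.0]
    - [0, -0.03, 0, 0, 0, 0, 0.0]
    - [0, -0.01, 0, 0, 0.11, 0, 0]
    - [0, 0, 0, 0, 0.11, 0, 0]
    - [0, 0, 0, 0, 0.11, 0, 0]

```text
clock: 38.0
position: [446.2, 208.6, 77.0]
ee_rot: [0.49, 0.51, -0.508, -0.491]
contact_force: [0.0, 0.6, -0.8]
gripper_width: 29.3
```

Call:
play_rows:
  series:
    - [-0.015, 0, -0.006, 0, 0.105, 0, 0]
    - [-0.03, 0, -0.01, 0, 0, 0, 0]
    - [-0.035, 0, -0.012, 0, 0, 0, 0]
    - [-0.035, 0, -0.012, 0, 0, 0, 0]
    - [-0.023, 0, -0.008, 0, 0, 0, 0]
    - [-0.007, 0, -0.003, 0, 0, 0, 0]
    - [0, 0, 0, 0, 0, 0, 0]
    - [0, 0, 0, 0, 0, 0, 0]

```text
clock: 38.8
position: [489.4, 57.3, 77.2]
ee_rot: [-0.517, -0.484, 0.48, 0.518]
contact_force: [0.7, 0.8, -0.7]
gripper_width: 28.7
```

```bash
python3 -c "
from h import *
plan((487.4,56.9,24.5),86.5)
"
```

```text
t 38.8 pos [489.4  57.3  77.2] xang 85.89 turn [ 0.0032 -0.0107  0.0049] shift [-0.5 52.7  2. ] |53| F [ 0.7  0.8 -0.7] w 28.7
```

Call:
play_rows:
  series:
    - [-0.004, 0, 0.002, 0.003, -0.011, 0.005, 0]
    - [0, 0.01, 0, 0, 0, 0, 0]
    - [0, 0.015, 0, 0, 0, 0, 0]
    - [0, 0.005, 0, 0, 0, 0, 0]
    - [0, 0, 0, 0, 0, 0, 0]

```text
clock: 39.3
position: [486.3, 56.7, 45.2]
ee_rot: [0.513, 0.486, -0.486, -0.513]
contact_force: [0.3, -1.1, -0.4]
gripper_width: 29.0
```

```bash
python3 -c "
from h import *
plan((487.4,56.9,24.5),86.5)
"
```

```text
t 39.3 pos [486.3  56.7  45.2] xang 86.92 turn [ 0.0004  0.0073 -0.0001] shift [ 0.3 20.7 -1.1] |21| F [ 0.3 -1.1 -0.4] w 29.0
```

Call:
play_rows:
  series:
    - [0, 0.004, -0.001, 0, 0.007, 0, 0]
    - [0, 0.008, 0, 0, 0, 0, 0]
    - [0, 0.006, 0, 0, 0, 0, 0]
    - [0, 0.003, 0, 0, 0, 0, 0]
    - [0, 0, 0, 0, 0, 0, 0]

```text
clock: 39.8
position: [487.9, 57.4, 22.9]
ee_rot: [0.515, 0.485, -0.484, -0.514]
contact_force: [-0.4, -0.8, -0.5]
gripper_width: 28.8
```

Call:
play_rows:
  series:
    - [0, 0.001, 0, 0, 0, 0, 0.034]
    - [0, 0, 0, 0, 0, 0, 0.04]
    - [0, 0, 0, 0, 0, 0, 0.045]
    - [0, 0, 0, 0, 0, 0, 0.045]
    - [0, -0.02, 0, 0, 0, 0, 0.045]
    - [0, -0.04, 0, 0, 0, 0, 0.045]
    - [0, -0.04, 0, 0, 0, 0, 0.045]
    - [0, -0.03, 0, 0, 0, 0, 0.045]

```text
clock: 40.6
position: [485.5, 56.2, 152.8]
ee_rot: [-0.514, -0.482, 0.488, 0.516]
contact_force: [0.1, 0.0, 0.4]
gripper_width: 44.8
```

Call:
play_rows:
  series:
    - [-0.015, -0.01, -0.025, 0, 0, 0, 0.045]
    - [-0.018, -0.015, -0.028, 0, 0, 0, 0.045]
    - [-0.018, -0.015, -0.028, 0, 0, 0, 0.045]
    - [-0.018, -0.01, -0.022, 0, 0, 0, 0.045]
    - [0, 0, 0, 0, 0, 0, 0.045]
    - [0, 0, 0, 0, 0, 0, 0.045]

```text
clock: 41.2
position: [589.4, -20.6, 212.7]
ee_rot: [0.516, 0.487, -0.483, -0.513]
contact_force: [-0.4, 0.1, -0.4]
gripper_width: 44.7
```

```bash
python3 -c "
from h import *
plan((605.3,-39.9,100),86.5)
g=snap('wrist','w11.png')
"
```

```text
t 41.2 pos [589.4 -20.6 212.7] xang 86.66 turn [0.0069 0.0028 0.0009] shift [-18.3 112.7 -17. ] |115| F [-0.4  0.1 -0.4] w 44.7
```

View pics/w11.png

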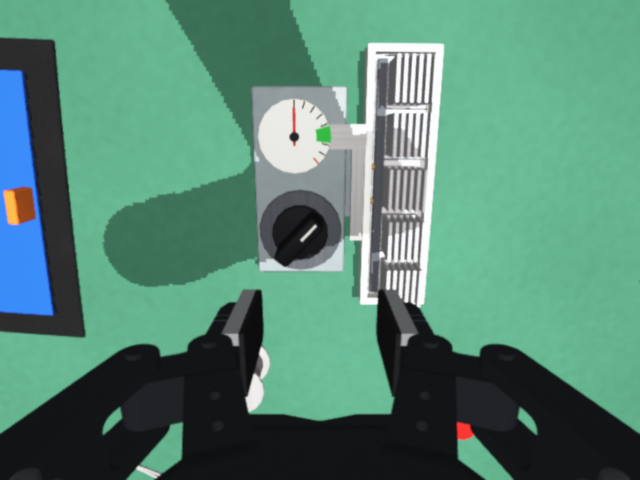

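All five sinks stand in the bed, fins along the fence. The needle is at zero, the knob centre is near px (300,232), and the bar runs from about (283,260) to (318,214). I'll measure the bar.

```bash
python3 - <<'E'
from h import *
g=get_image('wrist')
c=g['color']; V=c.max(2).astype(int); S=c.max(2).astype(int)-c.min(2)
sub=np.zeros(V.shape,bool); sub[195:270,265:335]=True
for nm,m,z in (('mark',sub&(V>150),64),('bar',sub&(V<22),64),('dark',sub&(V<38),64),('flange',sub&(V<110)&(S<25),34)):
    for b in blobs(g,m,z,15): print(nm,*b)
print(np.percentile(V[215:260,280:320],[5,25,50,75,95]))
cv2.imwrite('pics/k.png',cv2.resize(cv2.convertScaleAbs(c[190:275,250:345,::-1],alpha=2.5),None,fx=6,fy=6,interpolation=cv2.INTER_NEAREST))
print(cast(g,[(300,232),(283,260),(318,214)],64))
E
```

```text
mark [301. 265.] 619.0 -38.7 54.9 15.0 87.3
mark [308. 233.] 596.9 -30.2 16.2 2.2 -47.5
bar [301. 237.] 600.7 -37.1 47.1 17.4 -48.0
dark [298. 234.] 596.6 -39.3 46.9 41.0 -70.5
flange [299. 227.] 603.1 -39.1 62.6 59.6 -3.3
[ 13.  23.  27.  31. 136.]
[[595.90735159 -36.47354412  64.        ]
 [617.94956737 -51.52302668  64.        ]
 [582.51814393 -21.7302114   64.        ]]
```

View pics/k.png

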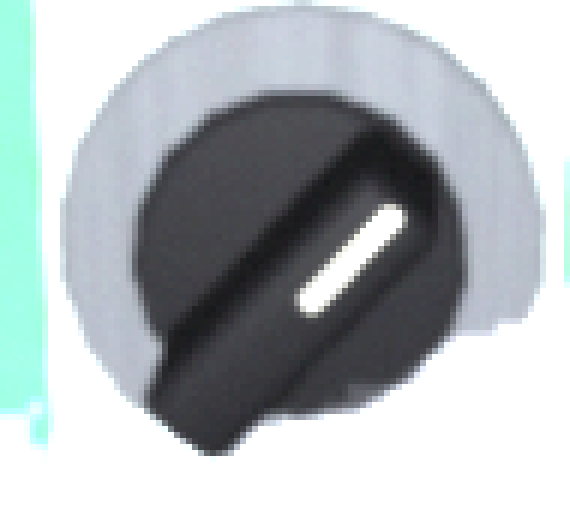

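```bash
python3 - <<'E'
from h import *
s=read_state(); print(s['joints'].round(3)); plan((603,-38.8,80),86.5); plan((603,-38.8,80),222.5); plan((603,-38.8,80),42.5)
E
```

```text
[ 0.241  0.335 -0.117  0.002 -1.113 -1.87 ]
t 41.3 pos [589.  -20.1 212.6] xang 86.74 turn [0.0065 0.0042 0.0005] shift [-17.8 132.6 -15.1] |135| F [-0.5 -1.   0.1] w 45.0
t 41.3 pos [589.  -20.1 212.6] xang 86.74 turn [ 0.0037 -2.3694 -0.0075] shift [  2.3 132.6  23.2] |135| F [-0.5 -1.   0.1] w 45.0
t 41.3 pos [589.  -20.1 212.6] xang 86.74 turn [0.006  0.7722 0.003 ] shift [ -2.3 132.6 -23.2] |135| F [-0.5 -1.   0.1] w 45.0
```

Call:
play_rows:
  series:
    - [0, 0.005, 0, 0, -0.14, 0, 0.04]
    - [0, 0, 0, 0, -0.14, 0, 0.04]
    - [0, 0, 0, 0, -0.14, 0, 0.04]
    - [0, 0, 0, 0, -0.14, 0, 0.04]
    - [0, 0, 0, 0, -0.14, 0, 0.04]
    - [0, 0, 0, 0, -0.14, 0, 0.04]
    - [0, 0, 0, 0, -0.14, 0, 0.04]
    - [0, 0, 0, 0, -0.14, 0, 0.04]
    - [0, 0, 0, 0, -0.14, 0, 0.04]
    - [0, 0, 0, 0, -0.14, 0, 0.04]

```text
clock: 42.3
position: [577.4, -12.2, 202.8]
ee_rot: [-0.053, -0.705, 0.705, 0.058]
contact_force: [0.6, -0.8, 0.7]
gripper_width: 39.9
```

Call:
play_rows:
  series:
    - [0, 0, 0, 0, -0.14, 0, 0.04]
    - [0, 0, 0, 0, -0.14, 0, 0.04]
    - [0, 0, 0, 0, -0.14, 0, 0.04]
    - [0, 0, 0, 0, -0.14, 0, 0.04]
    - [0, 0, 0, 0, -0.14, 0, 0.04]
    - [0, 0, 0, 0, -0.14, 0, 0.04]
    - [0, 0, 0, 0, -0.08, 0, 0.04]
    - [0, 0, 0, 0, 0, 0, 0.04]

```text
clock: 43.1
position: [567.9, -5.7, 199.4]
ee_rot: [-0.286, 0.652, -0.647, 0.274]
contact_force: [0.8, -0.2, 0.1]
gripper_width: 40.2
```

```bash
python3 - <<'E'
from h import *
plan((603,-38.8,80),222.5)
E
```

```text
t 43.1 pos [567.9  -5.7 199.4] xang -133.35 turn [0.0121 0.0724 0.0134] shift [ -3.5 119.4  48.1] |129| F [ 0.8 -0.2  0.1] w 40.2
```

Call:
play_rows:
  series:
    - [-0.003, 0.02, 0.01, 0.012, 0.072, 0.013, 0.04]
    - [0, 0.03, 0.02, 0, 0, 0, 0.04]
    - [0, 0.03, 0.015, 0, 0, 0, 0.04]
    - [0, 0.02, 0.002, 0, 0, 0, 0.04]
    - [0, 0, 0, 0, 0, 0, 0.04]
    - [0, 0, 0, 0, 0, 0, 0.04]

```text
clock: 43.7
position: [600.7, -34.9, 97.5]
ee_rot: [0.253, -0.66, 0.66, -0.255]
contact_force: [0.6, -0.8, -0.2]
gripper_width: 40.2
```

```bash
python3 - <<'E'
from h import *
plan((603,-38.8,80),222.5)
g=snap('wrist','w12.png')
c=g['color']; V=c.max(2).astype(int); S=V-c.min(2)
for b in blobs(g,(V>150)&(S<40),64,20,400): print(b)
E
```

```text
t 43.7 pos [600.7 -34.9  97.5] xang -137.9 turn [-0.0007 -0.0069 -0.0014] shift [ 0.9 17.5  4.4] |18| F [ 0.6 -0.8 -0.2] w 40.2
(array([308., 416.]), 551.3, 28.7, 5.0, 2.4, 3.2)
(array([260., 407.]), 574.7, 41.3, 13.4, 2.8, -3.3)
(array([269., 403.]), 572.5, 36.3, 18.6, 2.9, -3.2)
(array([274., 396.]), 573.5, 31.2, 22.2, 2.8, -3.7)
(array([301., 378.]), 570.1, 13.3, 5.0, 2.4, -89.0)
(array([278., 388.]), 574.9, 26.1, 25.6, 2.9, -3.4)
(array([396., 337.]), 549.4, -38.0, 6.4, 5.1, -50.5)
(array([243., 337.]), 608.4, 15.4, 6.3, 5.1, -47.7)
(array([189., 339.]), 627.5, 34.5, 10.6, 3.5, -3.1)
(array([194., 332.]), 628.0, 29.3, 9.1, 3.5, -1.7)
(array([202., 327.]), 626.8, 24.4, 10.8, 3.5, -2.9)
(array([318., 291.]), 596.5, -29.7, 16.9, 2.0, -47.9)
```

View pics/w12.png

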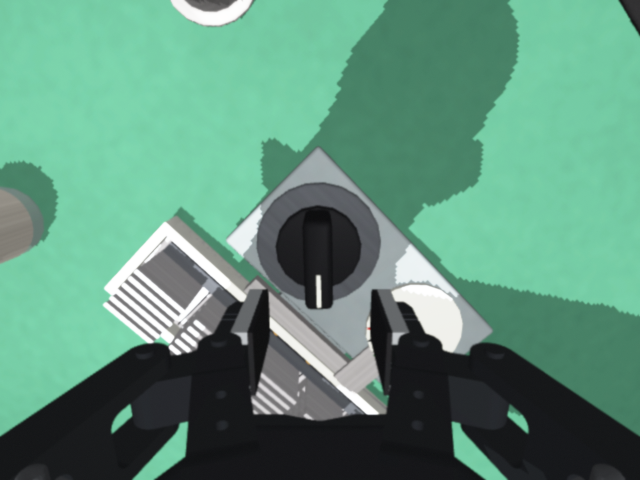

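Sink rows and knob are in view. The bar at px (318,207)–(318,308) is centred and square between the pads. I'll descend and grip.

Call:
play_rows:
  series:
    - [0.001, 0.01, 0.004, 0, -0.007, 0, 0.04]
    - [0, 0.02, 0, 0, 0, 0, 0.04]
    - [0, 0.012, 0, 0, 0, 0, 0.04]
    - [0, 0.004, 0, 0, 0, 0, 0.04]
    - [0, 0, 0, 0, 0, 0, 0.04]

```text
clock: 44.25
position: [605.5, -37.3, 54.6]
ee_rot: [0.253, -0.658, 0.659, -0.261]
contact_force: [-0.5, -0.1, -0.5]
gripper_width: 40.2
```

```bash
python3 - <<'E'
from h import *
plan((604,-38.3,41),222.5)
E
```

```text
t 44.25 pos [605.5 -37.3  54.6] xang -137.35 turn [-0.0062  0.0026 -0.0098] shift [ 1.8 13.6 -0.3] |14| F [-0.5 -0.1 -0.5] w 40.2
```

Call:
play_rows:
  series:
    - [0.002, 0.004, 0, -0.006, 0, -0.01, 0.04]
    - [0, 0.006, 0, 0, 0, 0, 0.04]
    - [0, 0.004, 0, 0, 0, 0, 0.04]
    - [0, 0, 0, 0, 0, 0, 0.04]
    - [0, 0, 0, 0, 0, 0, 0.02]
    - [0, 0, 0, 0, 0, 0, 0]
    - [0, 0, 0, 0, 0, 0, 0]
    - [0, 0, 0, 0, 0, 0, 0]

```text
clock: 45.05
position: [605.3, -38.7, 41.4]
ee_rot: [0.256, -0.658, 0.659, -0.258]
contact_force: [0.4, -0.6, -1.4]
gripper_width: 12.9
```

```bash
python3 - <<'E'
from h import *
plan((604,-38.3,41),222.5)
E
```

```text
t 45.05 pos [605.3 -38.7  41.4] xang -137.33 turn [-0.0019  0.003  -0.0017] shift [ 0.7  0.4 -1.2] |1| F [ 0.4 -0.6 -1.4] w 12.9
```

Call:
play_rows:
  series:
    - [0, 0, 0, 0, 0.1, 0, 0]
    - [0, 0, 0, 0, 0.1, 0, 0]
    - [0, 0, 0, 0, 0.1, 0, 0]
    - [0, 0, 0, 0, 0.1, 0, 0]
    - [0, 0, 0, 0, 0.1, 0, 0]
    - [0, 0, 0, 0, 0, 0, 0]

```text
clock: 45.65
position: [605.2, -38.8, 41.4]
ee_rot: [0.079, -0.702, 0.703, -0.081]
contact_force: [0.8, -0.4, -0.1]
gripper_width: 12.4
```

```bash
python3 - <<'E'
from h import *
plan((605,-38.5,41),180)
print(read_state()['joints'].round(2), read_state()['wrist_torque'].round(2))
E
```

```text
t 45.65 pos [605.2 -38.8  41.4] xang -166.96 turn [-0.001   0.2276 -0.0023] shift [ 0.2  0.4 -0.3] |1| F [ 0.8 -0.4 -0.1] w 12.4
[ 0.2   0.54 -0.26  0.   -0.76  0.02] [ 0.06  0.04 -0.1 ]
```

Call:
play_rows:
  series:
    - [0, 0, 0, 0, 0.1, 0, 0]
    - [0, 0, 0, 0, 0.1, 0, 0]
    - [0, 0, 0, 0, 0.1, 0, 0]
    - [0, 0, 0, 0, 0.1, 0, 0]
    - [0, 0, 0, 0, 0.1, 0, 0]
    - [0, 0, 0, 0, 0.1, 0, 0]
    - [0, 0, 0, 0, 0.1, 0, 0]
    - [0, 0, 0, 0, 0.1, 0, 0]
    - [0, 0, 0, 0, 0.1, 0, 0]
    - [0, 0, 0, 0, 0, 0, 0]

```text
clock: 46.65
position: [604.9, -38.7, 41.5]
ee_rot: [-0.237, -0.666, 0.667, 0.235]
contact_force: [-0.1, -1.0, -0.7]
gripper_width: 13.1
```

```bash
python3 - <<'E'
from h import *
plan((605,-38.5,41),90)
print(read_state()['joints'].round(2), read_state()['wrist_torque'].round(2))
E
```

```text
t 46.65 pos [604.9 -38.7  41.5] xang 141.0 turn [ 0.001   0.8901 -0.0022] shift [ 0.2  0.5 -0.1] |1| F [-0.1 -1.  -0.7] w 13.1
[ 0.2   0.54 -0.26  0.   -0.76 -0.89] [-0.03 -0.03 -0.08]
```

Call:
play_rows:
  series:
    - [0, 0, 0, 0, 0.1, 0, 0]
    - [0, 0, 0, 0, 0.1, 0, 0]
    - [0, 0, 0, 0, 0.1, 0, 0]
    - [0, 0, 0, 0, 0.1, 0, 0]
    - [0, 0, 0, 0, 0.1, 0, 0]
    - [0, 0, 0, 0, 0.1, 0, 0]
    - [0, 0, 0, 0, 0.1, 0, 0]
    - [0, 0, 0, 0, 0.1, 0, 0]
    - [0, 0, 0, 0, 0.1, 0, 0]
    - [0, 0, 0, 0, 0, 0, 0]

```text
clock: 47.65
position: [604.7, -38.4, 41.4]
ee_rot: [0.502, 0.499, -0.499, -0.5]
contact_force: [0.7, -0.3, -0.6]
gripper_width: 12.7
```

Call:
play_rows:
  series:
    - [0, 0, 0, 0, 0.1, 0, 0]
    - [0, 0, 0, 0, 0.1, 0, 0]
    - [0, 0, 0, 0, 0.1, 0, 0]
    - [0, 0, 0, 0, 0.1, 0, 0]
    - [0, 0, 0, 0, 0.1, 0, 0]
    - [0, 0, 0, 0, 0.1, 0, 0]
    - [0, 0, 0, 0, 0.1, 0, 0]
    - [0, 0, 0, 0, 0.1, 0, 0]
    - [0, 0, 0, 0, 0.1, 0, 0]
    - [0, 0, 0, 0, 0.1, 0, 0]

```text
clock: 48.65
position: [604.9, -38.1, 41.5]
ee_rot: [0.678, 0.203, -0.203, -0.676]
contact_force: [-0.3, -0.7, -0.9]
gripper_width: 13.0
```

Call:
play_rows:
  series:
    - [0, 0, 0, 0, 0, 0, 0]

```text
clock: 48.75
position: [604.9, -38.1, 41.4]
ee_rot: [0.678, 0.205, -0.204, -0.676]
contact_force: [-0.7, -0.6, -0.7]
gripper_width: 12.8
```

```bash
cat >> h.py <<'E'
def needle(g,centre,z=25):
    "needle angle (rad, clockwise from jig -x) from red pixels about the dial centre"
    c=g['color'].astype(int); m=(c[...,0]>110)&(c[...,1]<90)&(c[...,2]<90)
    v,u=np.nonzero(m); P=cast(g,np.c_[u,v],z)[:,:2]; d=P-centre; k=np.hypot(*d.T)<31
    th=np.radians(-3.5); X=np.array([np.cos(th),np.sin(th)]);Y=np.array([-X[1],X[0]])
    a=np.arctan2(d[k]@Y,-(d[k]@X)); r=np.hypot(*d[k].T)
    print('n',k.sum(),np.c_[a,r][np.argsort(r)].round(2)[::max(1,k.sum()//14)].tolist())
E
python3 - <<'E'
from h import *
plan((605,-38.5,41),22)
print(read_state()['joints'].round(2), read_state()['wrist_torque'].round(2))
g=snap('wrist','w13.png')
C=np.array([570.5,47.3]);th=np.radians(-3.5); X=np.array([np.cos(th),np.sin(th)]);Y=np.array([-X[1],X[0]])
for n in ('wrist','top','scene'):
    needle(g if n=='wrist' else get_image(n), C-40*X-(92-4*3.48)*Y)
E
```

```text
t 48.75 pos [604.9 -38.1  41.4] xang 33.59 turn [0.0024 0.2024 0.0004] shift [-0.   0.4 -0.4] |1| F [-0.7 -0.6 -0.7] w 12.8
[ 0.2   0.54 -0.26  0.   -0.76 -2.76] [-0.    0.01 -0.05]
n 280 [[-1.55, 1.99], [-1.18, 3.88], [1.34, 7.07], [1.52, 8.78], [1.48, 10.4], [1.41, 12.19], [1.51, 13.93], [1.49, 15.52], [1.52, 17.2], [1.49, 18.78], [1.47, 20.36], [1.52, 21.9], [1.49, 23.24], [1.55, 24.67]]
n 0 []
n 1 [[1.4, 21.93]]
```

View pics/w13.png

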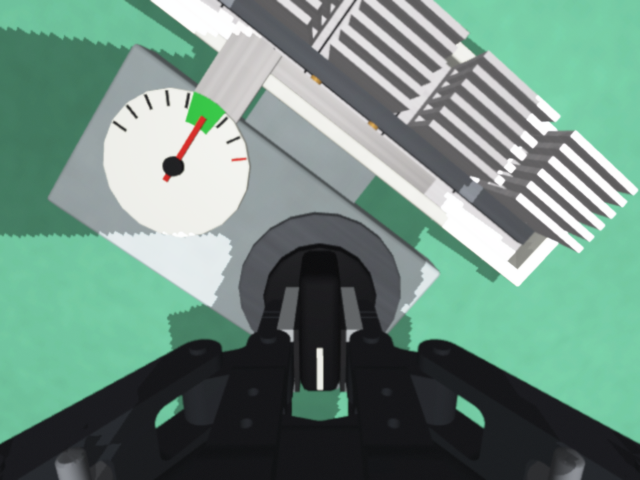

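The needle stands in the middle of the green, about 1.5 rad, after only 3.3 rad of turning where I expected about 4. I'll check the dial position, then lift off and check that every sink is seated against the fence.

```bash
python3 - <<'E'
from h import *
g=get_image('wrist')
C=np.array([570.5,47.3]);th=np.radians(-3.5); X=np.array([np.cos(th),np.sin(th)]);Y=np.array([-X[1],X[0]])
J=lambda uv,z:((cast(g,uv,z)[:,:2]-C)@np.c_[X,Y]).round(1)
print('dial',J([(173,166)],25)); 
print('D/E fence-side +x corners',J([(558,120),(635,190),(465,40)],46).tolist())
print('D/E jaw-side +x corners',J([(500,185),(582,252),(412,118)],46).tolist())
print('corner end wall outer top',J([(518,286)],20))
E
```

```text
dial [[-41.2 -75.8]]
D/E fence-side +x corners [[61.6, 24.1], [102.4, 24.7], [18.7, 22.9]]
D/E jaw-side +x corners [[61.0, -4.7], [104.1, -3.8], [20.8, -6.5]]
corner end wall outer top [[112.  -28.5]]
```

Call:
play_rows:
  series:
    - [0, 0, 0, 0, 0, 0, 0.02]
    - [0, 0, 0, 0, 0, 0, 0.03]
    - [0, 0, 0, 0, 0, 0, 0.04]
    - [0, 0, 0, 0, 0, 0, 0.04]
    - [0, -0.02, 0, 0, 0, 0, 0.04]
    - [0, -0.04, 0, 0, -0.1, 0, 0.04]
    - [0, -0.04, 0, 0, -0.14, 0, 0.04]
    - [0, -0.04, 0, 0, -0.14, 0, 0.04]
    - [0, -0.03, 0, 0, -0.14, 0, 0.04]
    - [0, 0, 0, 0, -0.14, 0, 0.04]

```text
clock: 49.95
position: [604.4, -38.2, 217.7]
ee_rot: [0.569, 0.42, -0.423, -0.567]
contact_force: [0.0, 0.3, 0.3]
gripper_width: 40.2
```

Call:
play_rows:
  series:
    - [0.02, 0, 0.01, 0, -0.14, 0, 0.04]
    - [0.03, 0, 0.015, 0, -0.1, 0, 0.04]
    - [0.03, 0, 0.015, 0, 0, 0, 0.04]
    - [0.02, 0, 0.015, 0, 0, 0, 0.04]
    - [0, 0, 0, 0, 0, 0, 0.04]
    - [0, 0, 0, 0, 0, 0, 0.04]

```text
clock: 50.55
position: [561.9, 69.8, 220.5]
ee_rot: [0.512, 0.491, -0.489, -0.508]
contact_force: [0.8, 0.0, 0.6]
gripper_width: 40.1
```

```bash
python3 - <<'E'
from h import *
plan((550,45,220),86.5)
g=snap('wrist','w14.png')
C=np.array([570.5,47.3]);th=np.radians(-3.5); X=np.array([np.cos(th),np.sin(th)]);Y=np.array([-X[1],X[0]])
print(proj(g,[list(C+x*X+y*Y)+[46] for x in (-101,101) for y in (-6,24)]).round(0).tolist())
needle(g,C-40*X-(92-4*3.3)*Y)
E
```

```text
t 50.55 pos [561.9  69.8 220.5] xang 87.66 turn [ 0.0058  0.0202 -0.0013] shift [-25.5   0.5  10.4] |28| F [0.8 0.  0.6] w 40.1
[[287.0, 100.0], [326.0, 101.0], [287.0, 334.0], [320.0, 335.0]]
n 29 [[-1.32, 1.71], [1.61, 7.01], [1.5, 7.94], [1.51, 9.68], [1.51, 11.42], [1.52, 13.16], [1.52, 14.9], [1.53, 16.63], [1.53, 18.37], [1.53, 20.11], [1.57, 21.79], [1.57, 22.66], [1.57, 23.53], [1.57, 24.4], [1.54, 25.31]]
```

The dial's carriage gives a knob angle of (92−75.8)/4 ≈ 4.05 rad, so the knob did not start at 0 and everything agrees. The sink corners sit at the fence line, y ≈ 24. After release the needle still reads about 1.53. One last enlarged look.

```bash
python3 - <<'E'
from h import *
a=cv2.imread('pics/w14.png')[60:360,130:480]; b=snap('top')['color'][150:300,150:480,::-1]
a=cv2.resize(a,(455,390),interpolation=cv2.INTER_CUBIC); b=cv2.resize(b,(340,155))
o=np.zeros((390,800,3),np.uint8); o[:,:455]=a; o[:155,458:798]=b
s=snap('scene')['color'][180:330,140:440,::-1]; o[160:330,458:798]=cv2.resize(s,(340,170))
cv2.imwrite('pics/fin.png',o)
g=get_image('top'); print([b for b in blobs(g,masks(g)['blue'],11,50)])
g=get_image('scene'); print([b for b in blobs(g,masks(g)['blue'],11,50)])
E
```

```text
[(array([433., 229.]), 563.1, -308.0, 230.7, 71.0, -7.0)]
[(array([188., 254.]), 562.3, -307.3, 229.6, 69.1, -7.1)]
```

View pics/fin.png

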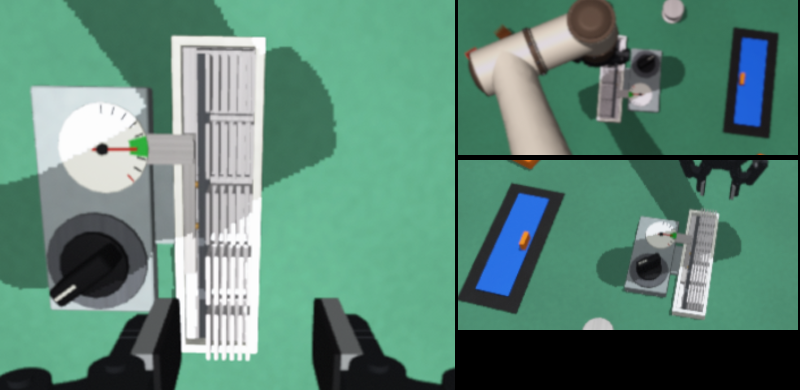

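All five sinks stand in one row against the fence with the jaw on them. The needle is in the middle of the green and the cover lies flat on the pad. The robot is clear of everything, so I'm handing in.

```bash
python3 -c "
from bench import *
print(job_done())"
```

```text
the job is handed in; nothing more can be done
None
```

The job is done and handed in at about 51 s of the 210 s allowed.

- **Cover:** I tipped it about 37° by its orange tab, with the far edge still on the jig wall. Then I lifted it off and laid it flat on the pad, tab up. It lies lengthwise with the pad to within about 0.2° and roughly centred.
- **Heatsinks:** all five grey ones were there. They now stand fins up in the five marked places with their fins along the fence. I left the red and brown ones alone.
- **Knob:** I turned it 3.3 rad clockwise. After I let go and backed off, the needle read about 1.53 rad, in the middle of the green. The checked sink corners were 23–25 mm from the bed's middle line; the fence is at 24 mm.

**Disagreement:** I expected about 4 rad of turning. The dial's position gives a knob angle of about 4.05 rad, so the knob most likely started about 0.75 rad past slack.

**Contact and bystanders:** the first sink brushed the fence with about 4 N while being lowered, and I corrected it. I never went near the spool, bottle or meter, but I did not measure them again at the end.

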